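# Scoop bite-size rolls from the counter tray into a bread basket

## Robot

A 6-joint arm with a two-finger parallel gripper is mounted at the origin on the work surface. World frame = base frame: x ahead of the robot, y to its left, z up, the work surface at z = 0. Lengths are in m, angles in rad, forces in N, time in s.
With the tool pointing down it reaches from about 0.275 to 0.75 m from the base axis. Payload 10.2 kg.
Tool frame: the origin (TCP) lies between the finger pads; the fingertips stand 17 mm ahead of it and the grasp point (between the pads) lies 2 mm behind it (robot.tcp_to_tips is the distance from the TCP to the fingertips, in m); z points along the fingers, y is the line along which they close (so a half turn about z gives the same grasp; the last joint's range is limited). The gripper opens to 88 mm and grips with 3 to 60 N. Pads are 18 mm wide; open, the fingers measure 123 mm over their backs; the gripper's body (75 mm by 187 mm) begins 45 mm behind the grasp point.
Start: joints at [-1.352, 0.313, 1.498, -0, 1.331, -0.223], TCP at [0.224, -0.475, 0.256] pointing down, gripper open.
Joint ranges: [-2.94, 2.94], [-0.97, 2.17], [0.19, 2.56], [-1.23, 4.37], [0.02, 3.11], [-2.88, 2.88]. Speed limits (rad/s): [2.39, 2.39, 3.01, 3.14, 3.14, 3.14].

## Interface

Orientations are given as a rotation vector (axis times angle).
In Python, from bench import status, vision, order, robot gives the robot as it stands.
- The arm moves only by the tool carry_out, never from a script. Its argument "motion" is text: rows parted by semicolons, each of 7 numbers parted by spaces: the shift along the tool's x, y, z in cm, then the turn, a rotation vector about the tool's x, y, z in rad, then the finger opening in cm, from 0 to 8.81. In form: dx dy dz wx wy wz claw; .... A call has 1 to 5 rows; each row shifts and turns the commanded pose from where the row before left it, along the tool's axes as they then stand; what a row does not reach is not made up. A row lasts 1/12 s, in which the tool goes at most 41.7 mm and 7.16 degrees, less where a joint would pass 70% of its speed; a pose out of reach is approached as far as the arm can. A call with a gripper value outside its range is refused whole. The fingers move at their own pace and stop on an object; the grip force is fixed at half the most. Time passes only in rows, so rows that do not move let the fingers close. It gives the time, the measured TCP pose, the force, the opening and the grip force at its end, in the units of the state.
- status.observe(): the state, without advancing time (a new reading comes with each control period).
- vision.grab_frame(name): name is "side" or "top"; returns (picture, depth): 420x560x3 uint8, red, green, blue; 420x560 float32, m along the optical axis (not along the pixel's ray), 0 where there is no reading.
- vision.get_calibration(name): a dict with "mtx" (3x3 intrinsics, pixels), "R" (3x3) and "t" (3): a world point X has camera coordinates R X + t. Camera axes: x right, y down, z forward; pixel columns grow to the right and rows downward; lengths in m; the calibration is good to about 2 mm. A picture is of the moment at which its call begins. get_calibration takes no time and is no camera call.
- order.sign_off(): hands the job in; it is judged then, once.
The state is a dict: "time_s": time; "joint_pos": joint angles; "dq": joint speeds; "effort": joint torques, N m; "ee_pos": TCP position; "eef_rot": TCP orientation; "wrist_force": force on the tool from outside, world axes, zero at the start; "ft_torque": the same for the moment, N m; "width": opening from 0.0 (shut) to 1.0 (fully open); "finger_force": force on a finger pad.
Only numpy, scipy, OpenCV 4.12 (cv2) and the standard library are available. Lean on these libraries where they do the work, as an engineer would, in place of code of your own. Each camera call takes 0.05 s, during which the arm holds its last target. There are 200 camera calls.

## Task

Serve a basket of rolls: take the scoop that lies on its side on the counter and with it, never with the fingers, scoop at least four of the six bite-size rolls out of the wooden tray and tip them gently, from low over the rim, into the round wicker basket, going back for more if you got too few. Work without ramming the scoop into the tray, and spill nothing: rolls not served stay in the tray. Leave the basket standing where it is and the other things alone, and finish with the scoop lying flat on the tray's floor, let go.

Things in the scene. Friction and masses are not known exactly. Their poses are not given: they have to be found in the camera images.
- tray: fixed open beech tray with the rolls in it, 262 x 166 mm, rim 45 mm above the counter; walls 10 mm, floor 8 mm thick (inside 242 x 146 mm, 37 mm deep). Origin: centre of its underside. x: along its length, to the end where the rolls lie (that wall's inner face is at x = +121 mm) and to the robot's right (world -y) give or take 15 degrees; y: across; z up.
- scoop: loose flat steel scoop, 120 to 250 g, at first lying on its +y side on the counter between tray and basket, handle towards the robot. Bowl: floor 116 x 116 mm, 2.5 mm thick, sharp open front; back wall 54 mm high; sides slope from 54 mm (x = -30 mm) to nothing near the lip. Origin: centre of the floor's underside. x: forwards out of the mouth; y: across; z: up out of the bowl.
- scoop_grip (a point): point half way along the scoop's handle, on its centre line: 115 mm behind and 70 mm above the scoop's origin; axes as scoop. The black handle, 116 mm long, flat-sided, 24 mm wide (y), 21 mm thick, rises backwards at 22 degrees; pinch it across opposite flat sides. Let go while propped on its bottom edge and leaning less than 60 degrees, the scoop drops flat onto its floor.
- scoop_lip (a point): middle of the bowl's front edge at its underside, 58 mm ahead of the scoop's origin; axes as scoop.
- basket: loose round wicker basket, 300 g or so, 200 mm across its rim, 60 mm high; walls flare up from 160 mm across at the foot, bottom 7 mm thick. Origin: centre of its underside; z up. It stands to the robot's right.
- basket_in (a point): point on the basket's axis, 20 mm above its underside; a roll is in the basket when its origin is within 80 mm of this point.
- roll1: bite-size bread roll, hard-baked, domed with a small flat bottom (18 mm) and rounded edge, 36 mm across, 28 mm high, about 15 g. Origin: centre of its flat bottom; z: out through its top. All six are alike; at first they stand in the front half of the tray.
- roll2: bite-size bread roll, hard-baked, domed with a small flat bottom (18 mm) and rounded edge, 36 mm across, 28 mm high, about 15 g. Origin: centre of its flat bottom; z: out through its top.
- roll3: bite-size bread roll, hard-baked, domed with a small flat bottom (18 mm) and rounded edge, 36 mm across, 28 mm high, about 15 g. Origin: centre of its flat bottom; z: out through its top.
- roll4: bite-size bread roll, hard-baked, domed with a small flat bottom (18 mm) and rounded edge, 36 mm across, 28 mm high, about 15 g. Origin: centre of its flat bottom; z: out through its top.
- roll5: bite-size bread roll, hard-baked, domed with a small flat bottom (18 mm) and rounded edge, 36 mm across, 28 mm high, about 15 g. Origin: centre of its flat bottom; z: out through its top.
- roll6: bite-size bread roll, hard-baked, domed with a small flat bottom (18 mm) and rounded edge, 36 mm across, 28 mm high, about 15 g. Origin: centre of its flat bottom; z: out through its top.
- honey_jar: amber glass honey jar with a brass lid, 52 mm across, 65 mm high; origin at the centre of its underside, z up. Bystander.
- butter_pot: white ceramic butter pot with a wooden lid, 55 mm across, 65 mm high; origin at the centre of its underside, z up. Bystander.
- batard: brown oval loaf, about 200 x 115 mm, 85 mm high; origin at the centre of its underside. Bystander, towards the far edge of the counter.
- rye: dark brick-shaped rye loaf, about 170 x 95 mm, 90 mm high; origin at the centre of its underside. Bystander, towards the far edge of the counter.
- tongs: flat steel pastry tongs lying on the counter, about 195 mm long, 16 mm high, open end about 60 mm wide; origin at mid-length on the counter. Bystander, at the right.
Not all that is in view belongs to the job. Leave any blue or purple look-alike of the roll6 alone. What is shaped like the roll3 but blue is not meant.

How it is judged:
By the outcome, as a careful person would: the job done as asked, in the order asked, and still so for the second after the job is handed in, with the robot touching nothing.
It also fails if it takes over 72 s, if anything falls off the work surface, if the arm or the gripper's body presses on something with over 40 N, if the wrist force passes 120 N, or if a joint passes its speed limit or range.

## Working session

There is one attempt and no reset: what is moved stays moved. The work goes in short steps, Python scripts to look and compute and a tool call to move; the robot and the scene stay as the last step left them, time stands still between calls to the robot, and variables do not carry over. Pictures are saved under pics/ and viewed, at most 10 in all, crops included, and the job is handed in when it is done.

Besides the shell and the picture viewer there is one more tool, called after "Call:" in YAML: its name, and indented under it one key for each argument. carry_out: Moves the arm, as the interface text tells. Its arguments: {"type":"object","properties":{"motion":{"type":"string"}},"required":["motion"]}

```bash
ls; mkdir -p pics
python3 - <<'E'
from bench import status,vision,robot
import cv2,numpy as np
for n in("top","side"):
    p,d=vision.grab_frame(n); cv2.imwrite(f"pics/{n}0.png",p[:,:,::-1]); np.savez(f"{n}0.npz",p=p,d=d)
    c=vision.get_calibration(n); print(n,c["mtx"].tolist(),c["R"].round(3).tolist(),c["t"].round(3).tolist())
print(status.observe()); print([a for a in dir(robot) if a[0]!='_'])
E
```

```text
pics
top [[450.3832319550054, 0.0, 278.0495988507104], [0.0, 450.3832319550054, 204.8059166129216], [0.0, 0.0, 1.0]] [[-0.009, -1.0, 0.005], [-0.982, 0.008, -0.19], [0.19, -0.007, -0.982]] [-0.086, 0.54, 0.96]
side [[539.5987333660723, 0.0, 288.471430341311], [0.0, 539.5987333660723, 202.06145048888214], [0.0, 0.0, 1.0]] [[0.999, -0.04, 0.012], [-0.015, -0.617, -0.786], [0.039, 0.786, -0.618]] [-0.554, -0.001, 1.64]
{'time_s': 0.1, 'joint_pos': array([-1.35240009e+00,  3.13377425e-01,  1.49831906e+00, -1.66733727e-05,
        1.33099510e+00, -2.23386696e-01]), 'dq': array([ 0.0015255 , -0.00100233, -0.00208007, -0.00037198, -0.00049724,
       -0.00080741]), 'effort': array([ 2.39516223e-03, -4.02811754e+01, -2.52643257e+01,  6.95211953e-02,
        3.42334912e-02, -5.01520515e-05]), 'ee_pos': array([ 0.22441486, -0.47441098,  0.25524262]), 'eef_rot': array([-3.06418622e+00, -6.88086726e-01,  2.11228771e-05]), 'wrist_force': array([ 0.92317179, -0.18013216, -0.07626588]), 'ft_torque': array([-0.00852205, -0.04454141,  0.02572189]), 'finger_force': 0.0, 'width': 1.00005774257894}
['Unreachable', 'tcp_to_tips']
```

View pics/top0.png

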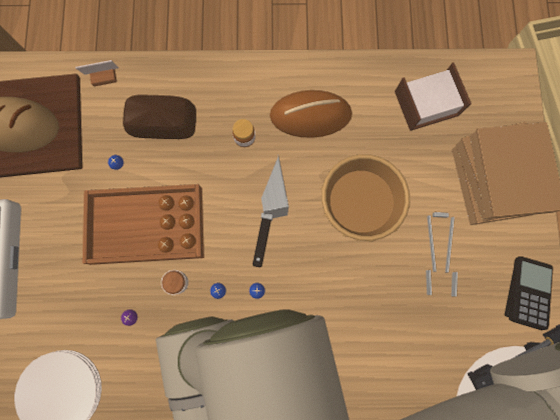

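View pics/side0.png

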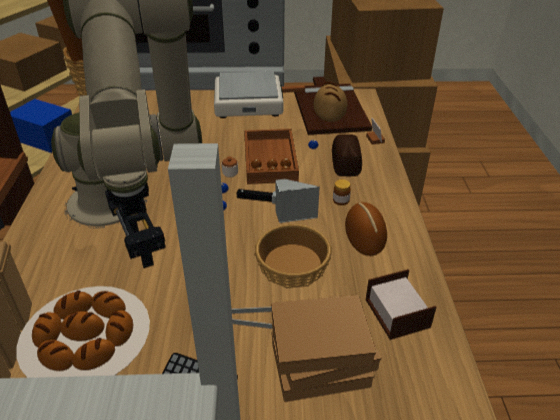

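Top view: the scoop lies on its side (steel bowl 275,190, black handle 262,240). The tray is at (142,224), with rolls at (166,203) (187,203) (168,222) (186,222) (166,244) (187,240). The basket is at (365,197).

Lookalikes, all rejected:
- **For the rolls:** blue ones at (116,162), (218,290) and (257,290), a purple one at (129,317), and the butter pot lid at (173,282).
- **For the scoop:** tongs at (440,255), and a knife-like piece at (97,68).

I choose the six brown rolls in the tray and the scoop with the black handle.

```bash
cat > h.py <<'E'
import cv2,numpy as np
from scipy.spatial.transform import Rotation as Ro
from bench import vision,status
def load(n,tag=None):
    if tag is None: return vision.grab_frame(n)
    f=np.load(f"{n}{tag}.npz"); return f["p"],f["d"]
def cloud(n,d):
    c=vision.get_calibration(n); v,u=np.indices(d.shape)
    r=np.stack([u,v,np.ones_like(u)],-1)@np.linalg.inv(c["mtx"]).T*d[...,None]
    return (r-c["t"])@c["R"]
def proj(n,X):
    c=vision.get_calibration(n); q=(np.atleast_2d(X)@c["R"].T+c["t"])@c["mtx"].T
    return q[:,:2]/q[:,2:]
def save(p,name,box,s):
    x0,y0,x1,y1=box; cv2.imwrite(f"pics/{name}.png",cv2.resize(p[y0:y1,x0:x1,::-1],None,fx=s,fy=s,interpolation=cv2.INTER_CUBIC))
E
python3 - <<'E'
from h import *
p,d=load("top",0); W=cloud("top",d)
for n,u,v in [("table",230,180),("trayfloor",120,225),("basket",365,197),("scooptop",277,200),("handle",262,240),("roll",166,203)]: print(n,W[v,u].round(4))
# tray: rim height
m=np.zeros(d.shape,bool); m[175:275,75:210]=1
t=m&(W[...,2]>.039)&(W[...,2]<.055)
q=W[t]; # mask rolls out by using min area rect of all
r=cv2.minAreaRect((q[:,:2]*1000).astype(np.float32)); print("tray",r,len(q))
# rolls
rm=m&(W[...,2]>.024)&(W[...,2]<.042)
hsv=cv2.cvtColor(p,cv2.COLOR_RGB2HSV)
c=np.array(r[0])/1000
import itertools
k,l,s,ce=cv2.connectedComponentsWithStats(rm.astype(np.uint8))
for i in range(1,k):
    if s[i,4]>25: a=W[l==i]; print("comp",s[i],((a.max(0)+a.min(0))/2).round(4),a.max(0)[2].round(4))
# scoop
m[:]=0;m[150:275,245:295]=1
h=m&(W[...,2]>.045)&(p.max(2)<70); a=W[h]; print("handle n",len(a),a.min(0),a.max(0))
b=m&(W[...,2]>.108); a2=W[b]; r=cv2.minEnclosingTriangle((a2[:,:2]*1000).astype(np.float32)); print("tri",r,np.median(a2[:,2]))
tp=a[a[:,2]>.062]; u,sv,vt=np.linalg.svd(tp[:,:2]-tp[:,:2].mean(0),full_matrices=False); print("hdl",tp.mean(0),vt[0],np.percentile((tp[:,:2]-tp[:,:2].mean(0))@vt.T,[1,99],axis=0))
m[:]=0;m[140:255,310:420]=1
a=W[m&(W[...,2]>.054)&(W[...,2]<.07)]; print("basket",cv2.minEnclosingCircle((a[:,:2]*1000).astype(np.float32)))
A=np.concatenate([p[175:275,80:240],p[145:245,235:295]],1)
cv2.imwrite("pics/crop.png",cv2.resize(p[145:275,75:295,::-1],None,fx=3.6,fy=3.6,interpolation=cv2.INTER_CUBIC))
E
```

```text
table [6.103e-01 2.260e-02 4.000e-04]
trayfloor [0.5027 0.276  0.008 ]
basket [ 0.5635 -0.2956  0.0129]
scooptop [ 0.5364 -0.0886  0.1189]
handle [ 0.4578 -0.0555  0.0711]
roll [0.5485 0.1645 0.0356]
tray ((484.5467529296875, 214.2650604248047), (203.2643280029297, 263.70489501953125), 2.7095794677734375) 1859
comp [200 185   3  55  70] [0.5279 0.0853 0.033 ] 0.042
comp [ 87 188 109  71 402] [0.5034 0.2204 0.033 ] 0.042
comp [159 195  15  15 176] [0.5528 0.1667 0.032 ] 0.0399
comp [179 195  15  15 177] [0.5522 0.1207 0.0323] 0.0402
comp [179 213  16  16 171] [0.5094 0.1186 0.0322] 0.0402
comp [160 214  16  15 180] [0.5083 0.1619 0.0317] 0.0393
comp [180 233  16  15 180] [0.4643 0.1147 0.0321] 0.0401
comp [158 237  16  15 181] [0.4557 0.1647 0.0321] 0.0402
handle n 399 [ 0.34696243 -0.0839422   0.05331452] [ 0.50616641 -0.0356885   1.04571344]
tri (11900.3359375, array([[[ 670.7984 , -134.53307]],

       [[ 346.96243,  -83.9422 ]],

       [[ 590.94147,  -48.56141]]], dtype=float32)) 0.1169904818020888
hdl [ 0.45377352 -0.05437574  0.07578118] [-0.98554981  0.16938588] [[-0.05076806 -0.01008914]
 [ 0.05208159  0.00964997]]
basket ((556.3192138671875, -287.306640625), 100.88251495361328)
```

View pics/crop.png

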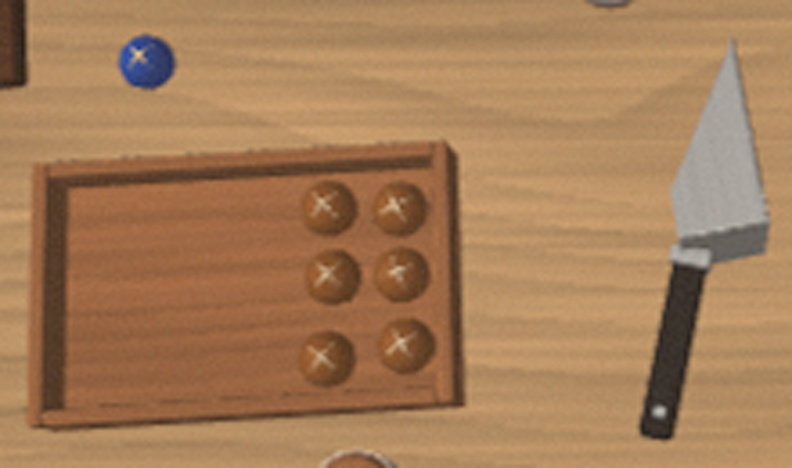

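The crop confirms six brown rolls with cross cuts in the tray. The scoop lies on its side, floor to the right, handle running from (685,265) to (655,435) in crop pixels.

```bash
cat >> h.py <<'E'
def ray(n,uv,z):
    c=vision.get_calibration(n); o=-c["R"].T@c["t"]
    r=(np.c_[np.atleast_2d(uv),np.ones(len(np.atleast_2d(uv)))]@np.linalg.inv(c["mtx"]).T)@c["R"]
    return o+r*((z-o[2])/r[:,2])[:,None]
def frame(zd,yd):
    z=np.array(zd,float); z/=np.linalg.norm(z); y=np.array(yd,float); y-=z*(y@z); y/=np.linalg.norm(y)
    return Ro.from_matrix(np.c_[np.cross(y,z),y,z])
def cur():
    s=status.observe(); return np.array(s["ee_pos"]),Ro.from_rotvec(s["eef_rot"])
def plan(p,R,wps):
    """wps: (pos,Rot,claw_cm,step_cm,step_rad); prints rows rounded, returns final"""
    out=[]
    for P,Q,cl,sc,sr in wps:
        P=np.array(P); n=max(1,int(np.ceil(max(np.linalg.norm(P-p)*100/sc,(R.inv()*Q).magnitude()/sr)-.02)))
        p0,R0=p,R; dr=(R0.inv()*Q).as_rotvec()
        for i in range(1,n+1):
            t=p0+(P-p0)*i/n; T=R0*Ro.from_rotvec(dr*i/n)
            a=np.round(R.inv().apply(t-p)*100,2); w=np.round((R.inv()*T).as_rotvec(),3)
            p=p+R.apply(a/100); R=R*Ro.from_rotvec(w)
            out.append(" ".join(f"{x:g}" for x in [*(a+0.),*(w+0.),cl]))
        out.append("|")
    i=0;cur_=[]
    for o in out:
        if o=="|": 
            continue
        cur_.append(o)
        if len(cur_)==5: print("; ".join(cur_)); cur_=[]
    if cur_: print("; ".join(cur_))
    return p,R
E
python3 - <<'E'
from h import *
c=ray("top",[(84.7,190.8),(200,184.7),(203.6,257.5),(82.8,263.9)],.045); print("tray c",c.round(4).tolist(),c.mean(0))
print("balls",ray("top",[(116,162),(218,290),(257,290),(129,317)],.014).round(3).tolist()); print("jar",ray("top",[(244,131)],.065),"butter",ray("top",[(173,282)],.065))
p,R=cur()
a=np.radians(170.25-90-180)   # tool y
Q=frame([0,0,-1],[np.cos(a),np.sin(a),0])
g=np.array([.4538,-.0544]); b=np.array([-.9855,.1694]); g=g+b*.006
plan(p,R,[([*g,.20],Q,8.8,4,.12),([*g,.058],Q,8.8,3,.12),([*g,.058],Q,0,3,.12)])
E
```

```text
tray c [[0.5763, 0.3476, 0.045], [0.5885, 0.0864, 0.045], [0.423, 0.0745, 0.045], [0.4113, 0.3399, 0.045]] [0.49981146 0.21209968 0.045     ]
balls [[0.653, 0.292, 0.014], [0.352, 0.045, 0.014], [0.351, -0.042, 0.014], [0.295, 0.242, 0.014]]
jar [[ 0.70922342 -0.01470307  0.065     ]] butter [[0.36976986 0.13571309 0.065     ]]
3.18 -2.37 0.46 0 0 0.051 8.8; 3.06 -2.54 0.47 0 0 0.051 8.8; 2.93 -2.69 0.46 0 0 0.051 8.8; 2.78 -2.83 0.46 0 0 0.051 8.8; 2.64 -2.97 0.47 0 0 0.051 8.8
2.48 -3.1 0.46 -0.001 0 0.051 8.8; 2.32 -3.22 0.46 0 0 0.051 8.8; 2.15 -3.34 0.46 0 0 0.051 8.8; 1.98 -3.45 0.46 0 0 0.051 8.8; 1.8 -3.54 0.46 0 0 0.051 8.8
1.62 -3.62 0.46 0 0 0.051 8.8; 1.43 -3.71 0.46 0 0 0.051 8.8; 0 0 2.84 0 0 0 8.8; 0 0 2.84 0 0 0 8.8; 0 0 2.84 0 0 0 8.8
0 0 2.84 0 0 0 8.8; 0.01 0 2.84 0 0 0 8.8; 0 0 0 0 0 0 0
```

Call:
carry_out:
  motion: "3.18 -2.37 0.46 0 0 0.051 8.8; 3.06 -2.54 0.47 0 0 0.051 8.8; 2.93 -2.69 0.46 0 0 0.051 8.8; 2.78 -2.83 0.46 0 0 0.051 8.8; 2.64 -2.97 0.47 0 0 0.051 8.8"

```text
time_s: 0.52
ee_pos: [0.3179, -0.2973, 0.2321]
eef_rot: [-3.128, -0.288, 0.0]
wrist_force: [0.9, -0.6, 0.3]
width: 0.996
finger_force: 0.0
```

Call:
carry_out:
  motion: "2.48 -3.1 0.46 -0.001 0 0.051 8.8; 2.32 -3.22 0.46 0 0 0.051 8.8; 2.15 -3.34 0.46 0 0 0.051 8.8; 1.98 -3.45 0.46 0 0 0.051 8.8; 1.8 -3.54 0.46 0 0 0.051 8.8"

```text
time_s: 0.93
ee_pos: [0.4111, -0.1218, 0.2092]
eef_rot: [3.139, -0.111, 0.0]
wrist_force: [1.7, -1.4, -0.4]
width: 0.998
finger_force: 0.0
```

Call:
carry_out:
  motion: "1.62 -3.62 0.46 0 0 0.051 8.8; 1.43 -3.71 0.46 0 0 0.051 8.8; 0 0 0 0 0 0 8.8"

```text
time_s: 1.18
ee_pos: [0.4491, -0.0484, 0.1992]
eef_rot: [-3.13, 0.262, 0.001]
wrist_force: [-0.2, -0.4, -0.3]
width: 0.995
finger_force: 0.0
```

Run:
```python
from h import *
s=status.observe();print(s["ee_pos"],s["joint_pos"],s["width"]); p,R=cur(); print(R.as_matrix().round(3))
```

```text
[ 0.4490838  -0.04839578  0.19921515] [-3.68016038e-01  2.09403657e-01  1.78956044e+00  5.20165662e-04
  1.14364810e+00  1.36985238e+00] 0.9949871895287726
[[ 0.986 -0.167 -0.001]
 [-0.167 -0.986  0.001]
 [-0.001 -0.001 -1.   ]]
```

Call:
carry_out:
  motion: "0 0 2.84 0 0 0 8.8; 0 0 2.84 0 0 0 8.8; 0 0 2.84 0 0 0 8.8; 0 0 2.84 0 0 0 8.8; 0 0 2.77 0 0 0 8.8"

```text
time_s: 1.6
ee_pos: [0.4475, -0.054, 0.0575]
eef_rot: [3.129, -0.267, 0.0]
wrist_force: [1.0, -0.1, 0.1]
width: 0.996
finger_force: 0.0
```

Call:
carry_out:
  motion: "0 0 0 0 0 0 0; 0 0 0 0 0 0 0; 0 0 0 0 0 0 0; 0 0 0 0 0 0 0; 0 0 0 0 0 0 0"

```text
time_s: 2.02
ee_pos: [0.4486, -0.0541, 0.0602]
eef_rot: [3.128, -0.267, 0.004]
wrist_force: [-0.1, -0.9, -0.4]
width: 0.639
finger_force: 0.0
```

Run:
```python
from h import *
s=status.observe();print(s["ee_pos"],s["wrist_force"],s["width"],s["finger_force"]); p,R=cur()
f=np.radians(12.25); sx=np.array([np.cos(f),np.sin(f),0])
Q=Ro.from_rotvec(sx*np.radians(68))*R
L=np.radians(22)
z=.058*np.sin(L)+.072*np.cos(L)+.004
print("target z",z)
P1=p+[0,0.02,.06]
plan(p,R,[(P1,R,0,3,.12),([p[0]-.005,p[1]+.075,z+.012],Q,0,3,.11),([p[0]-.005,p[1]+.075,z],Q,0,3,.11)])
```

```text
[ 0.44861234 -0.0540645   0.06020767] [-0.08156023 -0.89637034 -0.37020354] 0.6394135869022485 0.0
target z 0.09248441994693159
-0.11 -0.65 -2 0 0 0 0; -0.1 -0.66 -2 0 0 0 0; -0.11 -0.65 -2 0 0 0 0; -0.13 -0.49 0.14 0.1 -0.04 0 0; -0.12 -0.46 0.2 0.1 -0.041 0.001 0
-0.12 -0.45 0.24 0.1 -0.04 0 0; -0.1 -0.42 0.29 0.1 -0.041 0 0; -0.09 -0.39 0.34 0.1 -0.04 0 0; -0.08 -0.35 0.38 0.1 -0.041 0 0; -0.06 -0.31 0.41 0.1 -0.04 0.001 0
-0.04 -0.27 0.45 0.1 -0.04 0 0; -0.03 -0.23 0.47 0.1 -0.041 0 0; 0 -0.17 0.49 0.1 -0.04 0 0; 0.01 -0.13 0.51 0.1 -0.041 0 0; 0.42 1.03 0.45 0 0 0 0
```

Call:
carry_out:
  motion: "0 0 0 0 0 0 0; 0 0 0 0 0 0 0; 0 0 0 0 0 0 0; 0 0 0 0 0 0 0; 0 0 0 0 0 0 0"

```text
time_s: 2.43
ee_pos: [0.4479, -0.0537, 0.0589]
eef_rot: [3.129, -0.267, 0.0]
wrist_force: [0.1, 1.1, 0.3]
width: 0.269
finger_force: 0.0
```

Call:
carry_out:
  motion: "0 0 0 0 0 0 0; 0 0 0 0 0 0 0; 0 0 0 0 0 0 0; 0 0 0 0 0 0 0; 0 0 0 0 0 0 0"

```text
time_s: 2.85
ee_pos: [0.4479, -0.0537, 0.0588]
eef_rot: [3.129, -0.267, 0.0]
wrist_force: [-0.0, 0.6, 1.2]
width: 0.234
finger_force: 29.8
```

Call:
carry_out:
  motion: "-0.11 -0.65 -2 0 0 0 0; -0.1 -0.66 -2 0 0 0 0; -0.11 -0.65 -2 0 0 0 0; 0 0 0 0 0 0 0"

```text
time_s: 3.18
ee_pos: [0.4492, -0.0335, 0.1214]
eef_rot: [3.128, -0.265, 0.008]
wrist_force: [0.9, 0.8, -0.7]
width: 0.237
finger_force: 30.0
```

Call:
carry_out:
  motion: "-0.13 -0.49 0.14 0.1 -0.04 0 0; -0.12 -0.46 0.2 0.1 -0.041 0.001 0; -0.12 -0.45 0.24 0.1 -0.04 0 0; -0.1 -0.42 0.29 0.1 -0.041 0 0; -0.09 -0.39 0.34 0.1 -0.04 0 0"

```text
time_s: 3.6
ee_pos: [0.4457, -0.009, 0.1109]
eef_rot: [-2.604, 0.225, 0.214]
wrist_force: [0.9, 0.6, -2.5]
width: 0.233
finger_force: 30.0
```

Call:
carry_out:
  motion: "-0.08 -0.35 0.38 0.1 -0.041 0 0; -0.06 -0.31 0.41 0.1 -0.04 0.001 0; -0.04 -0.27 0.45 0.1 -0.04 0 0; -0.03 -0.23 0.47 0.1 -0.041 0 0; 0 -0.17 0.49 0.1 -0.04 0 0"

```text
time_s: 4.02
ee_pos: [0.4434, 0.0158, 0.1034]
eef_rot: [-2.072, 0.182, 0.367]
wrist_force: [0.2, -0.4, -1.9]
width: 0.234
finger_force: 30.0
```

Call:
carry_out:
  motion: "0.01 -0.13 0.51 0.1 -0.041 0 0; 0 0 0 0 0 0 0; 0 0 0 0 0 0 0"

```text
time_s: 4.27
ee_pos: [0.4428, 0.0208, 0.1016]
eef_rot: [-1.971, 0.173, 0.393]
wrist_force: [1.2, -1.4, -2.4]
width: 0.235
finger_force: 30.0
```

Run:
```python
from h import *
s=status.observe();print(s["ee_pos"],s["joint_pos"],s["wrist_force"],s["width"]); p,R=cur(); print(R.as_matrix().round(3))
p_,d=vision.grab_frame("top"); W=cloud("top",d); save(p_,"t1",(180,120,400,300),3.3)
q,d=vision.grab_frame("side"); W2=cloud("side",d)
m=(W2[...,1]>-.2)&(W2[...,1]<.08)&(W2[...,0]>.48)&(W2[...,0]<.68)&(W2[...,2]>.003)&(W2[...,2]<.2)
a=W2[m]; print(a.min(0),a.max(0))
save(q,"s1",(180,120,380,270),3.9)
```

```text
[0.44281892 0.0208393  0.10161859] [-0.59230203  0.73866369  1.73871177  0.70252399  1.68520553  0.83252826] [ 1.19121309 -1.35927353 -2.40939072] 0.23530419695362187
[[ 0.935 -0.296 -0.195]
 [ 0.056 -0.421  0.905]
 [-0.35  -0.857 -0.378]]
[ 0.48215773 -0.19995372  0.00300715] [0.67956244 0.07977475 0.19984696]
```

View pics/s1.png

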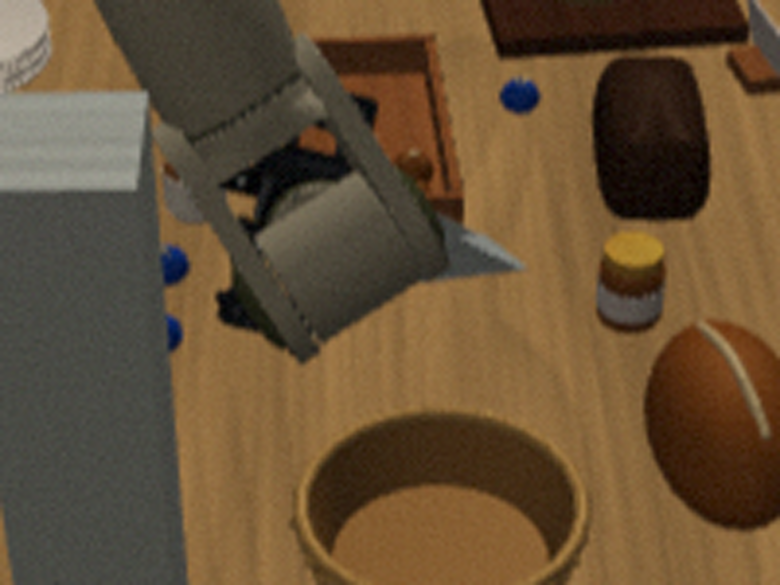

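Run:
```python
from h import *
p,R=cur()
A=p+[0,-.045,0]; B=A+[0,0,-.008]; 
p,R=plan(p,R,[(A,R,0,2,.1),(B,R,0,.4,.1)])
print("then"); plan(p,R,[(p+[0,0,-.006],R,0,.3,.1)])
```

```text
-0.08 0.63 -1.36 0 0 0 0; -0.09 0.64 -1.35 0 0 0 0; -0.08 0.63 -1.36 0 0 0 0; 0.14 0.34 0.15 0 0 0 0; 0.13 0.35 0.15 0 0 0 0
then
0.1 0.26 0.11 0 0 0 0; 0.11 0.25 0.12 0 0 0 0
```

Call:
carry_out:
  motion: "-0.08 0.63 -1.36 0 0 0 0; -0.09 0.64 -1.35 0 0 0 0; -0.08 0.63 -1.36 0 0 0 0; 0.14 0.34 0.15 0 0 0 0; 0.13 0.35 0.15 0 0 0 0"

```text
time_s: 4.78
ee_pos: [0.4433, -0.0251, 0.0949]
eef_rot: [-1.97, 0.171, 0.39]
wrist_force: [0.5, 1.3, -2.2]
width: 0.234
finger_force: 29.9
```

Call:
carry_out:
  motion: "0.1 0.26 0.11 0 0 0 0; 0 0 0 0 0 0 0; 0 0 0 0 0 0 0"

```text
time_s: 5.03
ee_pos: [0.4429, -0.0235, 0.092]
eef_rot: [-1.969, 0.17, 0.393]
wrist_force: [-0.0, -0.6, -0.2]
width: 0.233
finger_force: 29.9
```

Call:
carry_out:
  motion: "0 0 0 0 0 0 4; 0 0 0 0 0 0 5; 0 0 0 0 0 0 6; 0 0.2 0 0 0 0 7; 0 0.2 0 0 0 0 8.5"

```text
time_s: 5.45
ee_pos: [0.4418, -0.0255, 0.0885]
eef_rot: [-1.97, 0.17, 0.392]
wrist_force: [-0.1, 1.0, -0.3]
width: 0.591
finger_force: 0.5
```

Call:
carry_out:
  motion: "0 0.2 0 0 0 0 8.8; 0 0.2 -0.5 0 0 0 8.8; 0 0 -1 0 0 0 8.8; 0 0 -1.5 0 0 0 8.8; 0 0 -2 0 0 0 8.8"

```text
time_s: 5.87
ee_pos: [0.4504, -0.0732, 0.1044]
eef_rot: [-1.969, 0.17, 0.393]
wrist_force: [-0.7, 0.1, 0.2]
width: 0.966
finger_force: 0.0
```

Call:
carry_out:
  motion: "0 0 -2.5 0 0 0 8.8; 0 -1 -2.5 0 0 0 8.8; 0 -3 -2 0 0 0 8.8; 0 -4 0 0 0 0 8.8; 0 -4 0 0 0 0 8.8"

```text
time_s: 6.28
ee_pos: [0.4998, -0.0867, 0.2352]
eef_rot: [-1.969, 0.172, 0.391]
wrist_force: [0.4, -0.4, 0.1]
width: 0.998
finger_force: 0.0
```

Run:
```python
from h import *
s=status.observe();print(s["ee_pos"],s["wrist_force"],s["width"])
q,d=vision.grab_frame("side"); t,dt=vision.grab_frame("top")
np.savez("top1.npz",p=t,d=dt); np.savez("side1.npz",p=q,d=d)
A=cv2.resize(q[150:250,200:380],None,fx=4,fy=3.0,interpolation=cv2.INTER_CUBIC);B=cv2.resize(t[140:290,180:400],(720,300),interpolation=cv2.INTER_CUBIC)
cv2.imwrite("pics/c2.png",np.vstack([A[:300],B])[:,:,::-1])
```

```text
[ 0.49977712 -0.08670537  0.23516418] [ 0.38260609 -0.35029121  0.13163823] 0.9979110802223125
```

View pics/c2.png

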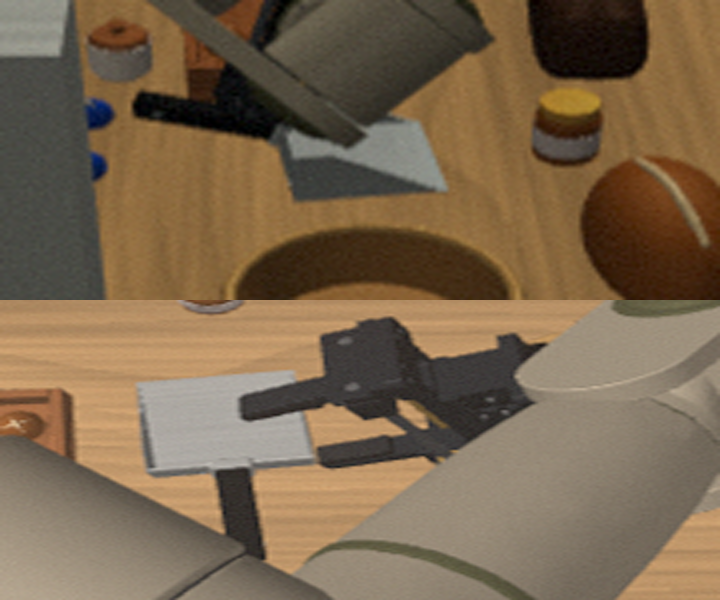

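The scoop now stands flat: side crop bowl (360,160) and handle (200,115), top crop bowl (225,425) and handle (240,515). Nothing else was disturbed.

Run:
```python
from h import *
lip=ray("top",[(222.2,181),(270.8,176)],.002); back=ray("top",[(225.9,226.5),(275.7,221)],.054)
print(lip.round(4).tolist(),back.round(4).tolist())
for e in (lip,back): v=e[1]-e[0]; print("yaw",np.degrees(np.arctan2(v[1],v[0]))+90, np.linalg.norm(v), e.mean(0))
x=lip.mean(0)-back.mean(0); print("yaw axis",np.degrees(np.arctan2(x[1],x[0])),np.linalg.norm(x[:2]))
for n in("top","side"):
    p,d=load(n,1); W=cloud(n,d)
    m=(p.max(2)<75)&(W[...,2]>.03)&(W[...,2]<.115)&(W[...,0]>.33)&(W[...,0]<.5)&(abs(W[...,1]+.03)<.06)
    if n=="top": m[:,:220]=0
    a=W[m]; c=np.median(a,0); k=a[np.linalg.norm((a-c)[:,:2],axis=1)<.08]
    k=k-0; mu=k.mean(0); u,s,vt=np.linalg.svd(k-mu,full_matrices=False); print(n,len(k),mu.round(4),vt[0].round(3),k.min(0).round(3),k.max(0).round(3),"yaw",np.degrees(np.arctan2(vt[0][1],vt[0][0])))
```

```text
[[0.6075, 0.041, 0.002], [0.6189, -0.0748, 0.002]] [[0.4905, 0.0251, 0.054], [0.5019, -0.0856, 0.054]]
yaw 5.610864026611111 0.11643669984350916 [ 0.6132257  -0.01690881  0.002     ]
yaw 5.8946464793085624 0.11127158267898118 [ 0.49621464 -0.03023379  0.054     ]
yaw axis 6.496737029977704 0.1177673206993755
top 396 [ 0.4481 -0.0362  0.0804] [-0.916 -0.161  0.367] [ 0.395 -0.052  0.058] [ 0.495 -0.02   0.101] yaw -170.03344201720782
side 275 [ 0.4392 -0.0454  0.0756] [ 0.912  0.041 -0.407] [ 0.391 -0.06   0.034] [ 0.498 -0.025  0.099] yaw 2.5822521780599645
```

Run:
```python
from h import *
p,R=cur(); a=np.radians(6.3); xs=np.array([np.cos(a),np.sin(a),0]); ys=np.array([-xs[1],xs[0],0]); L=np.radians(15)
tz=xs*np.sin(L)-np.array([0,0,1])*np.cos(L); Q=frame(tz,ys); g=np.array([.4405,-.036,.070])+.003*tz
pre=g-.13*tz
M=frame([0,0,-1],[1,-.3,0]); M2=frame([0,0,-1],[.7,.7,0])
plan(p,R,[([.46,-.05,.25],M,8.8,4,.12),(pre+[0,0,.03],M2,8.8,4,.12),(pre,Q,8.8,4,.12)])
```

```text
-0.27 -0.09 0.23 -0.08 -0.029 -0.084 8.8; -0.25 -0.13 0.23 -0.08 -0.028 -0.084 8.8; -0.24 -0.17 0.23 -0.08 -0.029 -0.084 8.8; -0.21 -0.21 0.22 -0.08 -0.029 -0.085 8.8; -0.18 -0.24 0.2 -0.081 -0.029 -0.084 8.8
-0.16 -0.27 0.19 -0.08 -0.028 -0.084 8.8; -0.13 -0.3 0.18 -0.08 -0.029 -0.084 8.8; -0.1 -0.32 0.15 -0.08 -0.029 -0.084 8.8; -0.07 -0.34 0.12 -0.08 -0.029 -0.084 8.8; -0.04 -0.35 0.1 -0.08 -0.028 -0.084 8.8
0 -0.36 0.08 -0.08 -0.029 -0.084 8.8; 0.03 -0.36 0.04 -0.08 -0.029 -0.085 8.8; 0.06 -0.36 0.01 -0.08 -0.029 -0.084 8.8; 0.09 -0.36 -0.02 -0.081 -0.028 -0.084 8.8; 0.12 -0.34 -0.05 -0.08 -0.029 -0.084 8.8
-0.06 -0.59 0.3 0 0 -0.12 8.8; 0.02 -0.59 0.31 0 0 -0.119 8.8; 0.08 -0.58 0.3 0 0 -0.12 8.8; 0.16 -0.58 0.3 0 0 -0.12 8.8; 0.22 -0.54 0.31 0 0 -0.119 8.8
0.29 -0.52 0.3 0 0 -0.12 8.8; 0.34 -0.48 0.31 0 0 -0.119 8.8; 0.4 -0.44 0.3 0 0 -0.12 8.8; 0.45 -0.38 0.3 0 0 -0.12 8.8; 0 0 0.38 -0.015 -0.03 -0.111 8.8
0.01 -0.01 0.37 -0.014 -0.031 -0.111 8.8; 0.03 0 0.38 -0.015 -0.03 -0.112 8.8; 0.03 -0.02 0.37 -0.014 -0.031 -0.111 8.8; 0.05 -0.01 0.37 -0.015 -0.03 -0.111 8.8; 0.06 -0.01 0.37 -0.015 -0.031 -0.111 8.8
0.08 -0.01 0.37 -0.014 -0.03 -0.112 8.8; 0.08 0 0.36 -0.015 -0.031 -0.111 8.8
```

Call:
carry_out:
  motion: "-0.27 -0.09 0.23 -0.08 -0.029 -0.084 8.8; -0.25 -0.13 0.23 -0.08 -0.028 -0.084 8.8; -0.24 -0.17 0.23 -0.08 -0.029 -0.084 8.8; -0.21 -0.21 0.22 -0.08 -0.029 -0.085 8.8; -0.18 -0.24 0.2 -0.081 -0.029 -0.084 8.8"

```text
time_s: 6.8
ee_pos: [0.4857, -0.0748, 0.2373]
eef_rot: [-2.289, -0.448, 0.304]
wrist_force: [-0.7, -0.6, -0.1]
width: 0.996
finger_force: 0.0
```

Call:
carry_out:
  motion: "-0.16 -0.27 0.19 -0.08 -0.028 -0.084 8.8; -0.13 -0.3 0.18 -0.08 -0.029 -0.084 8.8; -0.1 -0.32 0.15 -0.08 -0.029 -0.084 8.8; -0.07 -0.34 0.12 -0.08 -0.029 -0.084 8.8; -0.04 -0.35 0.1 -0.08 -0.028 -0.084 8.8"

```text
time_s: 7.22
ee_pos: [0.4722, -0.063, 0.2417]
eef_rot: [-2.483, -1.129, 0.176]
wrist_force: [0.5, 0.0, 0.7]
width: 1.0
finger_force: 0.0
```

Call:
carry_out:
  motion: "0 -0.36 0.08 -0.08 -0.029 -0.084 8.8; 0.03 -0.36 0.04 -0.08 -0.029 -0.085 8.8; 0.06 -0.36 0.01 -0.08 -0.029 -0.084 8.8; 0.09 -0.36 -0.02 -0.081 -0.028 -0.084 8.8; 0.12 -0.34 -0.05 -0.08 -0.029 -0.084 8.8"

```text
time_s: 7.63
ee_pos: [0.4587, -0.0511, 0.2461]
eef_rot: [-2.515, -1.875, 0.005]
wrist_force: [0.6, -0.0, 0.1]
width: 0.999
finger_force: 0.0
```

Call:
carry_out:
  motion: "-0.06 -0.59 0.3 0 0 -0.12 8.8; 0.02 -0.59 0.31 0 0 -0.119 8.8; 0.08 -0.58 0.3 0 0 -0.12 8.8; 0.16 -0.58 0.3 0 0 -0.12 8.8; 0.22 -0.54 0.31 0 0 -0.119 8.8"

```text
time_s: 8.05
ee_pos: [0.4292, -0.0452, 0.2307]
eef_rot: [-1.847, -2.53, 0.002]
wrist_force: [0.9, -0.3, 0.2]
width: 0.996
finger_force: 0.0
```

Call:
carry_out:
  motion: "0.29 -0.52 0.3 0 0 -0.12 8.8; 0.34 -0.48 0.31 0 0 -0.119 8.8; 0.4 -0.44 0.3 0 0 -0.12 8.8; 0.45 -0.38 0.3 0 0 -0.12 8.8; 0 0 0.38 -0.015 -0.03 -0.111 8.8"

```text
time_s: 8.47
ee_pos: [0.406, -0.0405, 0.215]
eef_rot: [1.027, 2.944, 0.006]
wrist_force: [0.2, -0.5, 0.9]
width: 0.998
finger_force: 0.0
```

Call:
carry_out:
  motion: "0.01 -0.01 0.37 -0.014 -0.031 -0.111 8.8; 0.03 0 0.38 -0.015 -0.03 -0.112 8.8; 0.03 -0.02 0.37 -0.014 -0.031 -0.111 8.8; 0.05 -0.01 0.37 -0.015 -0.03 -0.111 8.8; 0.06 -0.01 0.37 -0.015 -0.031 -0.111 8.8"

```text
time_s: 8.88
ee_pos: [0.4061, -0.0403, 0.1963]
eef_rot: [0.167, 2.945, 0.022]
wrist_force: [0.4, 0.1, -0.8]
width: 0.999
finger_force: 0.0
```

Call:
carry_out:
  motion: "0.08 -0.01 0.37 -0.014 -0.03 -0.112 8.8; 0.08 0 0.36 -0.015 -0.031 -0.111 8.8; 0 0 0 0 0 0 8.8"

```text
time_s: 9.13
ee_pos: [0.4053, -0.0402, 0.1883]
eef_rot: [-0.16, 2.884, 0.028]
wrist_force: [-0.2, -0.2, -0.7]
width: 1.003
finger_force: 0.0
```

Run:
```python
from h import *
s=status.observe(); print(s["joint_pos"].round(2))
p,R=cur(); a=np.radians(6.3); xs=np.array([np.cos(a),np.sin(a),0]); ys=np.array([-xs[1],xs[0],0]); L=np.radians(15)
tz=xs*np.sin(L)-np.array([0,0,1])*np.cos(L); Q=frame(tz,ys); g=np.array([.4405,-.036,.070])+.003*tz
print(p,g-.13*tz,(R.inv()*Q).as_rotvec())
t,d=vision.grab_frame("top"); W=cloud("top",d)
m=(t.max(2)<75)&(W[...,2]>.03)&(W[...,2]<.105)&(W[...,0]>.33)&(W[...,0]<.5)&(abs(W[...,1]+.03)<.07); print(m.sum(),W[m].mean(0) if m.any() else 0)
plan(p,R,[(g,Q,8.8,2.7,.12)])
```

```text
[-0.47  0.01  2.07  0.19  0.86 -2.27]
[ 0.40534258 -0.04021972  0.18828738] [ 0.40782848 -0.03960697  0.19267258] [ 0.00567515 -0.00810679  0.0001061 ]
265 [ 0.46310024 -0.03355784  0.07435902]
-0.09 -0.01 2.53 0.001 -0.002 0 8.8; -0.09 0 2.53 0.001 -0.001 0 8.8; -0.08 -0.01 2.52 0.001 -0.002 0 8.8; -0.08 0 2.53 0.002 -0.001 0 8.8; -0.08 0.01 2.53 0.001 -0.002 0 8.8
```

Call:
carry_out:
  motion: "-0.09 -0.01 2.53 0.001 -0.002 0 8.8; -0.09 0 2.53 0.001 -0.001 0 8.8; -0.08 -0.01 2.52 0.001 -0.002 0 8.8; -0.08 0 2.53 0.002 -0.001 0 5; -0.08 0.01 2.53 0.001 -0.002 0 2"

```text
time_s: 9.6
ee_pos: [0.4429, -0.0357, 0.067]
eef_rot: [-0.147, 2.876, 0.02]
wrist_force: [-0.7, 0.1, -0.0]
width: 0.87
finger_force: 0.0
```

Call:
carry_out:
  motion: "0 0 0 0 0 0 0; 0 0 0 0 0 0 0; 0 0 0 0 0 0 0; 0 0 0 0 0 0 0; 0 0 0 0 0 0 0"

```text
time_s: 10.02
ee_pos: [0.4427, -0.0358, 0.0693]
eef_rot: [-0.152, 2.873, 0.018]
wrist_force: [-0.1, 0.1, 0.2]
width: 0.493
finger_force: 0.0
```

Call:
carry_out:
  motion: "0 0 0 0 0 0 0; 0 0 0 0 0 0 0; 0 0 0 0 0 0 0; 0 0 0 0 0 0 0; 0 0 0 0 0 0 0"

```text
time_s: 10.43
ee_pos: [0.4422, -0.0355, 0.0682]
eef_rot: [-0.153, 2.875, 0.02]
wrist_force: [-4.2, -1.2, 5.5]
width: 0.266
finger_force: 29.9
```

Run:
```python
from h import *
s=status.observe(); print(s["joint_pos"].round(2),s["width"],s["finger_force"],s["wrist_force"])
p,R=cur(); print(p,R.as_matrix().round(3))
t,d=vision.grab_frame("top"); W=cloud("top",d); np.savez("top2.npz",p=t,d=d)
# flat scoop pose from the gripped configuration
```

```text
[-0.42  0.32  2.11  0.28  0.5  -2.32] 0.26616474675229873 29.916863311082125 [-4.21554431 -1.20787231  5.52543516]
[ 0.44221804 -0.03550063  0.06816851] [[-0.96  -0.106  0.259]
 [-0.102  0.994  0.027]
 [-0.26  -0.    -0.966]]
```

```bash
cat >> h.py <<'E'
R_st=Ro.from_euler('z',-6.1,degrees=True)*Ro.from_rotvec([-0.153,2.875,0.020])
T_st=np.array([-.1139,0,.0682])
C=np.array([.4998,.2121,0]); TX=np.array([.0454,-.999,0]); TY=np.array([.999,.0454,0])
def Rs(yaw,pitch): return Ro.from_euler('z',yaw,degrees=True)*Ro.from_euler('y',-pitch,degrees=True)
def tcp(o,yaw,pitch,ref=(0,0,0)):
    """scoop-frame point ref at world o -> TCP pose"""
    S=Rs(yaw,pitch); return np.array(o)+S.apply(T_st-np.array(ref)), S*R_st
def scoop(p,R):
    S=R*R_st.inv(); return p-S.apply(T_st),S
LIP=(.058,0,0); BACK=(-.058,0,0)
def tray(x,y,z): return C+TX*x+TY*y+np.array([0,0,z])
E
python3 - <<'E'
from h import *
p,R=cur(); o,S=scoop(p,R); print(o,S.as_euler('ZYX',degrees=True))
w=[]
def add(o,yaw,pi,sc=4,sr=.11,ref=(0,0,0)): w.append((*tcp(o,yaw,pi,ref),0,sc,sr))
add(o+[0,0,.12],6,0)
T=tray(-.047,.003,.10)
for k in (.25,.5,.75,1): add((o+[0,0,.12])*(1-k)+T*k,6-93.4*k,0)
plan(p,R,w)
E
```

```text
[ 5.55467187e-01 -2.33962861e-02 -3.86330257e-05] [ 6.09828536e+00 -5.16678993e-03 -5.35067779e-03]
-1.04 0.01 -3.86 0 0 0.001 0; -1.04 0 -3.87 0 0 0 0; -1.04 0.01 -3.86 0 0 0.001 0; -0.04 2.92 0.14 0.027 0 0.098 0; 0.24 2.91 0.06 0.026 0 0.099 0
0.54 2.88 -0.01 0.027 0 0.098 0; 0.81 2.81 -0.09 0.026 0 0.098 0; 0.63 2.71 -0.04 0.027 0 0.098 0; 0.89 2.64 -0.11 0.026 0 0.099 0; 1.15 2.53 -0.18 0.027 0 0.098 0
1.39 2.4 -0.25 0.026 0 0.099 0; 1.17 2.24 -0.19 0.027 0 0.098 0; 1.39 2.11 -0.24 0.026 0 0.099 0; 1.58 1.96 -0.3 0.027 0 0.098 0; 1.77 1.79 -0.34 0.026 0 0.098 0
1.49 1.59 -0.27 0.027 0 0.098 0; 1.63 1.43 -0.31 0.026 0 0.099 0; 1.77 1.26 -0.35 0.027 0 0.098 0; 1.88 1.06 -0.38 0.026 0 0.099 0
```

Call:
carry_out:
  motion: "-1.04 0.01 -3.86 0 0 0.001 0; -1.04 0 -3.87 0 0 0 0; -1.04 0.01 -3.86 0 0 0.001 0; -0.04 2.92 0.14 0.027 0 0.098 0; 0.24 2.91 0.06 0.026 0 0.099 0"

```text
time_s: 10.9
ee_pos: [0.4389, 0.0115, 0.1878]
eef_rot: [0.097, 2.875, -0.014]
wrist_force: [0.1, 0.2, -3.2]
width: 0.27
finger_force: 30.0
```

Call:
carry_out:
  motion: "0.54 2.88 -0.01 0.027 0 0.098 0; 0.81 2.81 -0.09 0.026 0 0.098 0; 0.63 2.71 -0.04 0.027 0 0.098 0; 0.89 2.64 -0.11 0.026 0 0.099 0; 1.15 2.53 -0.18 0.027 0 0.098 0"

```text
time_s: 11.32
ee_pos: [0.4305, 0.125, 0.1803]
eef_rot: [0.672, 2.813, -0.09]
wrist_force: [-0.3, -0.5, -1.5]
width: 0.27
finger_force: 30.0
```

Call:
carry_out:
  motion: "1.39 2.4 -0.25 0.026 0 0.099 0; 1.17 2.24 -0.19 0.027 0 0.098 0; 1.39 2.11 -0.24 0.026 0 0.099 0; 1.58 1.96 -0.3 0.027 0 0.098 0; 1.77 1.79 -0.34 0.026 0 0.098 0"

```text
time_s: 11.73
ee_pos: [0.4362, 0.2511, 0.1742]
eef_rot: [1.352, 2.577, -0.183]
wrist_force: [0.4, 0.0, -1.7]
width: 0.269
finger_force: 30.0
```

Call:
carry_out:
  motion: "1.49 1.59 -0.27 0.027 0 0.098 0; 1.63 1.43 -0.31 0.026 0 0.099 0; 1.77 1.26 -0.35 0.027 0 0.098 0; 1.88 1.06 -0.38 0.026 0 0.099 0; 0 0 0 0 0 0 0"

```text
time_s: 12.15
ee_pos: [0.4547, 0.3382, 0.1684]
eef_rot: [1.86, 2.271, -0.251]
wrist_force: [0.1, -0.8, -1.7]
width: 0.268
finger_force: 30.0
```

Run:
```python
from h import *
p,R=cur(); o,S=scoop(p,R); print(o,S.as_euler('ZYX',degrees=True),tray(-.047,.003,.1),status.observe()["joint_pos"].round(2),status.observe()["wrist_force"])
t,d=vision.grab_frame("top"); W=cloud("top",d); q,dq=vision.grab_frame("side")
hsv=cv2.cvtColor(t,cv2.COLOR_RGB2HSV)
m=(hsv[...,1]<60)&(hsv[...,2]>110)&(W[...,2]>.06)&(W[...,2]<.2)&(abs(W[...,0]-.5)<.08)&(W[...,1]>.12)&(W[...,1]<.35)
a=W[m]; print(len(a),a.min(0),a.max(0))
# floor plane of the bowl: fit z over tray x
b=a-o; lx=b[:,:2]@TX[:2]; ly=b[:,:2]@TY[:2]
f=(abs(ly)<.045)&(lx>-.045)&(lx<.055)&(b[:,2]<.03); print(f.sum(),np.polyfit(lx[f],b[f,2],1),"lipx",np.percentile(lx[f],99.5))
A=cv2.resize(q[100:200,190:350],(720,300),interpolation=cv2.INTER_CUBIC);B=cv2.resize(t[160:280,70:280],(720,300),interpolation=cv2.INTER_CUBIC)
cv2.imwrite("pics/c3.png",np.vstack([A,B])[:,:,::-1])
```

```text
[0.47656032 0.22665788 0.09984229] [-78.68650356   0.19491858  -0.39241066] [0.5006632 0.2591892 0.1      ] [ 0.53  0.55  1.4  -0.25  1.29  0.42] [ 0.0900965  -0.78493846 -1.7410436 ]
2955 [0.42040542 0.16406602 0.08334301] [0.54325728 0.29569549 0.16189385]
1980 [-0.09016541 -0.00607293] lipx 0.05389095546044798
```

View pics/c3.png

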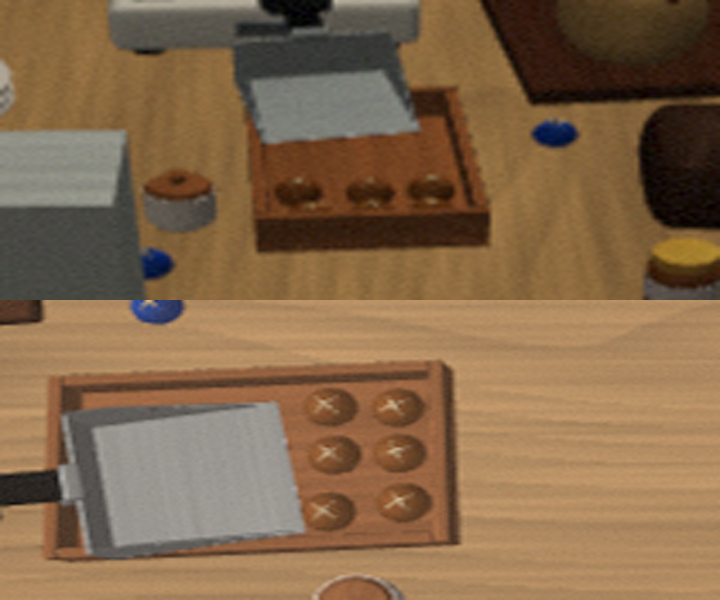

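The side crop (top) shows the scoop over the tray, level with the rolls at (300,190), (370,190) and (430,190). The top crop shows its yaw about 9° short. The depth fit also shows about 5° of nose-down sag in the grip, so I'm correcting both.

```bash
cat >> h.py <<'E'
R_st=Ro.from_euler('y',-5.2,degrees=True)*R_st
YAW=-87.4
E
python3 - <<'E'
from h import *
p,R=cur()
w=[(*tcp(tray(.013,.003,.075),YAW,0,LIP),0,2.5,.07),(*tcp(tray(.013,.003,.055),YAW,-2,LIP),0,2.5,.07),(*tcp(tray(.013,.003,.012),YAW,-2,LIP),0,1.6,.07)]
p,R=plan(p,R,w)
E
```

```text
1.06 1.6 0.59 0.013 -0.031 0.051 0; 1.17 1.54 0.53 0.014 -0.03 0.051 0; 1.25 1.49 0.47 0.013 -0.031 0.051 0; 0.25 0 1.41 0 0.035 0 0; 0.45 0 1.36 0 0 0 0
0.45 0 1.36 0 0 0 0; 0.45 0 1.36 0 0 0 0
```

Call:
carry_out:
  motion: "1.06 1.6 0.59 0.013 -0.031 0.051 0; 1.17 1.54 0.53 0.014 -0.03 0.051 0; 1.25 1.49 0.47 0.013 -0.031 0.051 0; 0.25 0 1.41 0 0.035 0 0; 0 0 0 0 0 0 0"

```text
time_s: 12.67
ee_pos: [0.4956, 0.3667, 0.1272]
eef_rot: [2.002, 2.091, -0.326]
wrist_force: [-0.1, -0.3, -2.5]
width: 0.264
finger_force: 30.0
```

Run:
```python
from h import *
p,R=cur(); o,S=scoop(p,R); l=o+S.apply(LIP); print("lip tray",(l-C)@TX,(l-C)@TY,l[2],S.as_euler('ZYX',degrees=True))
p,R=plan(p,R,[(*tcp(tray(.013,.003,.011),YAW,-2,LIP),0,1.6,.07)])
plan(p,R,[(*tcp(tray(.013,.003,.006),YAW,-2,LIP),0,.17,.07)])
```

```text
lip tray 0.014794028467019013 0.0022329344130392757 0.05309396888527701 [-87.53461831   1.97570199  -0.17022658]
0.5 0.01 1.31 -0.001 0 0 0; 0.49 0.01 1.31 -0.001 0 -0.001 0; 0.5 0.01 1.31 -0.002 0 0 0
0.05 0 0.16 0 0 0 0; 0.05 0 0.16 0 0 0 0; 0.05 0 0.16 0 0 0 0
```

Call:
carry_out:
  motion: "0.5 0.01 1.31 -0.001 0 0 0; 0.49 0.01 1.31 -0.001 0 -0.001 0; 0.5 0.01 1.31 -0.002 0 0 0; 0 0 0 0 0 0 0"

```text
time_s: 13.0
ee_pos: [0.4952, 0.3688, 0.0866]
eef_rot: [1.998, 2.091, -0.322]
wrist_force: [0.0, -0.4, -2.4]
width: 0.266
finger_force: 30.0
```

Call:
carry_out:
  motion: "0.05 0 0.16 0 0 0 0; 0 0 0 0 0 0 0"

```text
time_s: 13.17
ee_pos: [0.4966, 0.3699, 0.0877]
eef_rot: [1.999, 2.089, -0.314]
wrist_force: [0.1, 0.2, -2.8]
width: 0.272
finger_force: 30.0
```

Call:
carry_out:
  motion: "0.05 0 0.16 0 0 0 0; 0 0 0 0 0 0 0"

```text
time_s: 13.33
ee_pos: [0.4966, 0.3701, 0.0856]
eef_rot: [1.999, 2.089, -0.314]
wrist_force: [0.1, 0.2, -2.2]
width: 0.264
finger_force: 30.0
```

Call:
carry_out:
  motion: "0.05 0 0.16 0 0 0 0; 0 0 0 0 0 0 0"

```text
time_s: 13.5
ee_pos: [0.4965, 0.37, 0.0832]
eef_rot: [1.999, 2.089, -0.315]
wrist_force: [-0.4, -0.0, -1.9]
width: 0.272
finger_force: 30.0
```

Call:
carry_out:
  motion: "0.05 0 0.16 0 0 0 0; 0 0 0 0 0 0 0"

```text
time_s: 13.67
ee_pos: [0.4964, 0.37, 0.0813]
eef_rot: [1.999, 2.09, -0.315]
wrist_force: [-0.2, -0.2, -1.0]
width: 0.267
finger_force: 30.0
```

Run:
```python
from h import *
p,R=cur(); o,S=scoop(p,R); l=o+S.apply(LIP); print("lip tray",(l-C)@TX,(l-C)@TY,l[2],S.as_euler('ZYX',degrees=True),status.observe()["wrist_force"])
plan(p,R,[(p+TX*.06,R,0,.9,.07)])
t,d=vision.grab_frame("top"); save(t,"c4",(70,165,230,285),4.9)
```

```text
lip tray 0.011464142228852918 0.004151400507694202 0.007070780454414904 [-87.39396325   2.03303294   0.28836628] [-0.23900057 -0.21605126 -0.98289963]
-0.81 0 0.27 0 0 0 0; -0.82 0 0.27 0 0 0 0; -0.81 0 0.26 0 0 0 0; -0.82 0 0.27 0 0 0 0; -0.81 0 0.27 0 0 0 0
-0.82 0 0.27 0 0 0 0; -0.81 0 0.27 0 0 0 0
```

View pics/c4.png

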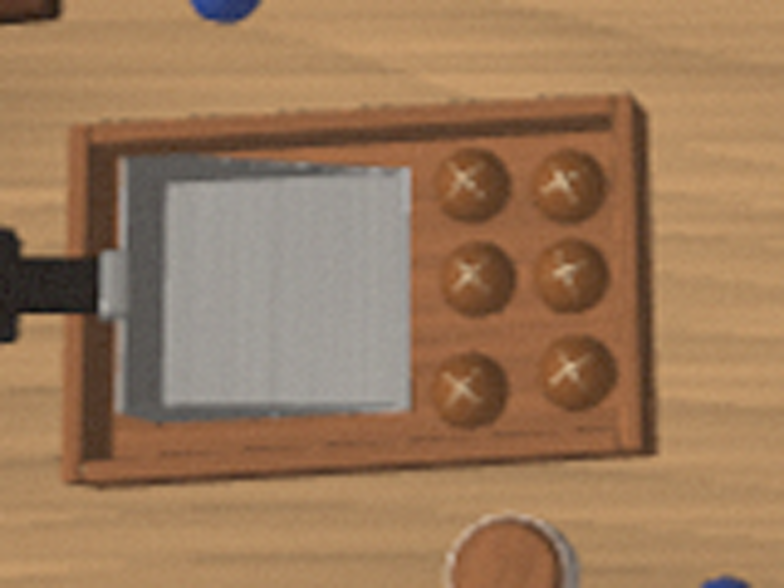

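The crop shows the scoop sitting level in the tray: lip at column 410, sides at rows 165 and 412. The rolls sit ahead of it at rows 185, 278 and 388, so it is well centred. Advancing.

Call:
carry_out:
  motion: "-0.81 0 0.27 0 0 0 0; -0.82 0 0.27 0 0 0 0; -0.81 0 0.26 0 0 0 0; -0.82 0 0.27 0 0 0 0"

```text
time_s: 14.05
ee_pos: [0.4981, 0.3346, 0.0816]
eef_rot: [1.999, 2.089, -0.315]
wrist_force: [-0.6, 1.1, -0.3]
width: 0.27
finger_force: 30.0
```

Call:
carry_out:
  motion: "-0.81 0 0.27 0 0 0 0; -0.82 0 0.27 0 0 0 0; -0.81 0 0.27 0 0 0 0"

```text
time_s: 14.3
ee_pos: [0.4992, 0.3092, 0.0816]
eef_rot: [1.999, 2.089, -0.315]
wrist_force: [0.1, 2.0, -1.2]
width: 0.273
finger_force: 30.0
```

```bash
cat >> h.py <<'E'
def report(save_as=None):
    p,R=cur(); o,S=scoop(p,R); l=o+S.apply(LIP); s=status.observe()
    print("lip tray",((l-C)@TX).round(4),((l-C)@TY).round(4),l[2].round(4),S.as_euler('ZYX',degrees=True).round(1),"F",s["wrist_force"].round(1),"t",s["time_s"],"j",s["joint_pos"].round(2))
    return p,R
def rolls(show=True):
    t,d=vision.grab_frame("top"); W=cloud("top",d); h=cv2.cvtColor(t,cv2.COLOR_RGB2HSV)
    # domes: height local maxima with brown colour
    m=(h[...,0]<22)&(h[...,1]>90)&(W[...,2]>.026)&(W[...,2]<.3)
    w=W-C; x=w@TX; y=w@TY; m&=(abs(x)<.116)&(abs(y)<.068)
    k,l,s,c=cv2.connectedComponentsWithStats(m.astype(np.uint8))
    for i in range(1,k):
        if s[i,4]>20: a=l==i; print(" blob",s[i,4],"x",(x[a].min()+x[a].max())/2*1000//1,"y",(y[a].min()+y[a].max())/2*1000//1,"ztop",np.percentile(W[a][:,2],98).round(4),"w",((x[a].max()-x[a].min())*1000).round(),((y[a].max()-y[a].min())*1000).round())
    return t,W
E
python3 - <<'E'
from h import *
p,R=report(); rolls()
plan(p,R,[(p+TX*.03,R,0,.75,.07)])
E
```

```text
lip tray 0.0723 0.0042 0.0072 [-87.4   2.1   0.3] F [ 0.1  2.  -1.2] t 14.3 j [ 0.47  0.72  1.37 -0.31  1.2   0.56]
 blob 333 x 82.0 y 45.0 ztop 0.0406 w 65.0 33.0
 blob 326 x 82.0 y 5.0 ztop 0.0408 w 64.0 33.0
 blob 26 x -101.0 y -26.0 ztop 0.1689 w 4.0 27.0
 blob 347 x 82.0 y -40.0 ztop 0.0429 w 66.0 35.0
-0.71 0 0.23 0 0 0 0; -0.72 0 0.24 0 0 0 0; -0.71 0 0.23 0 0 0 0; -0.71 0 0.24 0 0 0 0
```

Call:
carry_out:
  motion: "-0.71 0 0.23 0 0 0 0; -0.72 0 0.24 0 0 0 0; -0.71 0 0.23 0 0 0 0; -0.71 0 0.24 0 0 0 0"

```text
time_s: 14.68
ee_pos: [0.5005, 0.2795, 0.0814]
eef_rot: [1.999, 2.09, -0.315]
wrist_force: [-0.6, 1.4, -0.9]
width: 0.271
finger_force: 30.0
```

Run:
```python
from h import *
p,R=report(); rolls()
```

```text
lip tray 0.1021 0.0042 0.0071 [-87.4   2.1   0.3] F [-0.6  1.4 -0.9] t 14.6833 j [ 0.42  0.69  1.43 -0.32  1.16  0.53]
 blob 44 x -93.0 y 42.0 ztop 0.218 w 33.0 47.0
 blob 50 x -41.0 y 31.0 ztop 0.1468 w 46.0 32.0
 blob 674 x 82.0 y 25.0 ztop 0.0428 w 65.0 72.0
 blob 24 x -72.0 y -27.0 ztop 0.1704 w 5.0 25.0
 blob 338 x 82.0 y -36.0 ztop 0.0436 w 66.0 34.0
```

Call:
carry_out:
  motion: "-0.48 0 0.15 0 0 0 0; -0.38 0 0.12 0 0 0 0; -0.29 0 0.1 0 0 0 0; -0.19 0 0.06 0 0 0 0; 0 0 0 0 0 0 0"

```text
time_s: 15.15
ee_pos: [0.5011, 0.2661, 0.0816]
eef_rot: [1.999, 2.09, -0.315]
wrist_force: [0.3, 2.6, -0.2]
width: 0.272
finger_force: 30.0
```

Run:
```python
from h import *
p,R=report(); t,W=rolls(); np.save("t5.npy",t)
o,S=scoop(p,R)
# rotate nose-up about back edge, slight advance
b=o+S.apply(BACK)
w=[(*tcp(b+[0,0,-.003],YAW,8,BACK),0,1,.035),(*tcp(b+[0,0,-.002],YAW,22,BACK),0,1.5,.05),(*tcp(b+[0,0,.05]-TX*.02,YAW,24,BACK),0,1.2,.05),(*tcp(b+[0,0,.11]-TX*.02,YAW,24,BACK),0,2,.05)]
plan(p,R,w)
```

```text
lip tray 0.1155 0.004 0.0072 [-87.4   2.1   0.3] F [ 0.3  2.6 -0.2] t 15.15 j [ 0.4   0.67  1.46 -0.33  1.14  0.52]
 blob 48 x -79.0 y 41.0 ztop 0.2271 w 34.0 48.0
 blob 28 x -44.0 y 35.0 ztop 0.1467 w 12.0 21.0
 blob 677 x 82.0 y 25.0 ztop 0.0435 w 66.0 73.0
 blob 337 x 83.0 y -35.0 ztop 0.045 w 65.0 32.0
 blob 26 x -53.0 y -53.0 ztop 0.1551 w 18.0 30.0
0.25 0 0.15 0.001 -0.029 0 0; 0.26 0.01 0.15 0.001 -0.03 -0.001 0; 0.26 0 0.14 0 -0.029 0 0; 0.26 0.01 0.13 0.001 -0.029 0 0; 0.27 0 0.12 0.001 -0.029 -0.001 0
0.27 0.01 0.11 0.001 -0.03 0 0; 0.38 0 0.17 0 -0.049 0 0; 0.38 0 0.16 0 -0.049 0 0; 0.39 0 0.13 0 -0.048 0 0; 0.4 0 0.12 0 -0.049 0 0
0.4 0 0.09 0 -0.049 0 0; -0.35 0 -1.02 0 -0.007 0 0; -0.35 0 -1.01 0 -0.007 0 0; -0.36 0 -1.01 0 -0.007 0 0; -0.36 0 -1.01 0 -0.007 0 0
-0.38 0 -1.01 0 -0.007 0 0; -1.39 0 -1.43 0 0 0 0; -1.4 0 -1.44 0 0 0 0; -1.39 -0.01 -1.43 0 0 0 0
```

Run:
```python
from h import *
p,R=cur(); o,S=scoop(p,R)
b=o+S.apply(BACK)
w=[(*tcp(b+[0,0,-.002],YAW,10,BACK),0,1,.035),(*tcp(b+[0,0,.03]-TX*.004,YAW,16,BACK),0,.7,.035),(*tcp(b+[0,0,.11]-TX*.01,YAW,24,BACK),0,1.2,.05)]
plan(p,R,w)
```

```text
0.29 0 0.16 0.001 -0.035 0 0; 0.3 0.01 0.15 0.001 -0.035 -0.001 0; 0.3 0 0.15 0 -0.035 0 0; 0.3 0.01 0.13 0.001 -0.035 0 0; 0.31 0.01 0.12 0.001 -0.035 -0.001 0
0.31 0 0.11 0.001 -0.035 0 0; -0.1 0 -0.66 0 -0.026 0 0; -0.12 0 -0.65 0 -0.027 0 0; -0.14 0 -0.65 0 -0.026 0 0; -0.15 0 -0.64 0 -0.026 0 0
-0.52 0 -1.05 0 -0.023 0 0; -0.54 0 -1.05 0 -0.024 0 0; -0.57 0 -1.02 0 -0.023 0 0; -0.59 0 -1.02 0 -0.023 0 0; -0.62 0 -1 0 -0.023 0 0
-0.63 0 -0.99 0 -0.024 0 0
```

Call:
carry_out:
  motion: "0.29 0 0.16 0.001 -0.035 0 0; 0.3 0.01 0.15 0.001 -0.035 -0.001 0; 0.3 0 0.15 0 -0.035 0 0; 0.3 0.01 0.13 0.001 -0.035 0 0; 0.31 0.01 0.12 0.001 -0.035 -0.001 0"

```text
time_s: 15.62
ee_pos: [0.5009, 0.2772, 0.0688]
eef_rot: [1.896, 1.984, -0.479]
wrist_force: [0.3, 0.2, -3.4]
width: 0.268
finger_force: 30.0
```

Call:
carry_out:
  motion: "0.31 0 0.11 0.001 -0.035 0 0; -0.1 0 -0.66 0 -0.026 0 0; -0.12 0 -0.65 0 -0.027 0 0; -0.14 0 -0.65 0 -0.026 0 0; -0.15 0 -0.64 0 -0.026 0 0"

```text
time_s: 16.03
ee_pos: [0.5004, 0.2891, 0.0913]
eef_rot: [1.811, 1.894, -0.595]
wrist_force: [0.4, 0.0, -3.1]
width: 0.266
finger_force: 30.0
```

Run:
```python
from h import *
p,R=report(); t,W=rolls(); q,d=vision.grab_frame("side")
A=cv2.resize(q[100:200,190:350],(720,300),interpolation=cv2.INTER_CUBIC);B=cv2.resize(t[160:280,70:280],(720,300),interpolation=cv2.INTER_CUBIC)
cv2.imwrite("pics/c5.png",np.vstack([A,B])[:,:,::-1])
```

```text
lip tray 0.1071 0.004 0.0734 [-87.4 -16.1  -0. ] F [ 0.4  0.  -3.1] t 16.0333 j [ 0.53  0.8   1.28 -0.56  1.42  0.68]
 blob 135 x -110.0 y 13.0 ztop 0.1733 w 12.0 106.0
 blob 741 x 67.0 y 26.0 ztop 0.0879 w 72.0 74.0
 blob 30 x -62.0 y 24.0 ztop 0.1176 w 40.0 19.0
 blob 366 x 67.0 y -35.0 ztop 0.0885 w 71.0 32.0
 blob 25 x -95.0 y -51.0 ztop 0.1645 w 18.0 27.0
```

View pics/c5.png

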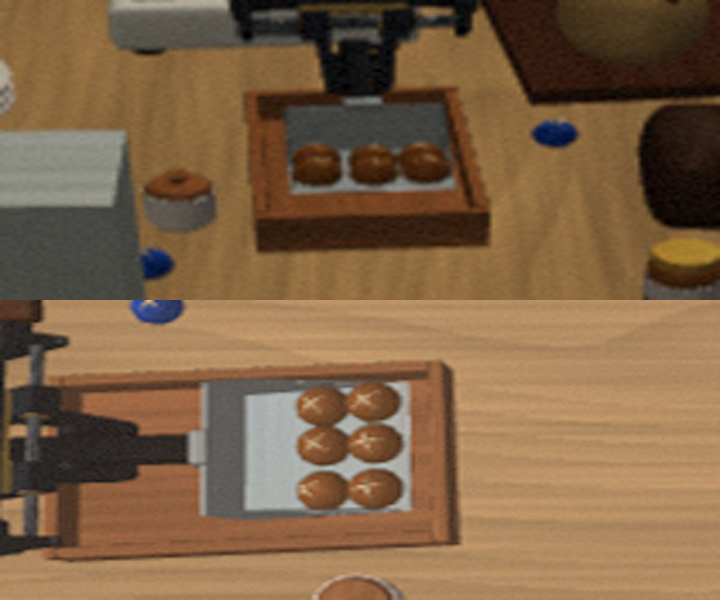

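All six rolls sit on the scoop: in the top crop at (322,405), (374,402), (322,443), (375,442), (322,490) and (374,488). None are left on the tray floor. Lifting them to the basket.

```bash
cat >> h.py <<'E'
B=np.array([.5563,-.2873,0])
def bas(left,z): return B-TX*left+np.array([0,0,z])
E
python3 - <<'E'
from h import *
p,R=cur(); o,S=scoop(p,R); b=o+S.apply(BACK)
w=[(*tcp(b+[0,0,.08],YAW,24,BACK),0,1.3,.05)]
w+=[(*tcp(bas(.12,.145),YAW,22,LIP),0,2.2,.05),(*tcp(bas(.06,.135),YAW,20,LIP),0,1.3,.05)]
plan(p,R,w)
E
```

```text
-0.6 0 -0.99 0 -0.023 0 0; -0.62 0 -0.99 0 -0.024 0 0; -0.65 0 -0.96 0 -0.023 0 0; -0.67 0.01 -0.95 0 -0.023 0 0; -0.69 0 -0.94 0.001 -0.023 0 0
-0.71 0 -0.91 0 -0.024 0 0; -1.45 0.23 1.6 0 0.003 0 0; -1.46 0.22 1.59 0 0.002 0 0; -1.46 0.23 1.6 0 0.003 0 0; -1.46 0.23 1.58 0 0.003 0 0
-1.47 0.23 1.59 0 0.003 0 0; -1.48 0.22 1.57 0 0.002 0 0; -1.47 0.23 1.58 0 0.003 0 0; -1.49 0.23 1.57 0 0.003 0 0; -1.48 0.22 1.57 0 0.002 0 0
-1.49 0.23 1.56 0 0.003 0 0; -1.5 0.23 1.56 0 0.003 0 0; -1.5 0.22 1.55 0 0.003 0 0; -1.5 0.23 1.55 0 0.002 0 0; -0.84 0 0.86 0 0.007 0 0
-0.85 0 0.86 0 0.007 0 0; -0.85 0 0.85 0 0.007 0 0; -0.86 0 0.84 0 0.007 0 0; -0.87 0 0.84 0 0.007 0 0
```

Call:
carry_out:
  motion: "-0.6 0 -0.99 0 -0.023 0 0; -0.62 0 -0.99 0 -0.024 0 0; -0.65 0 -0.96 0 -0.023 0 0; -0.67 0.01 -0.95 0 -0.023 0 0; -0.69 0 -0.94 0.001 -0.023 0 0"

```text
time_s: 16.55
ee_pos: [0.5003, 0.2941, 0.1493]
eef_rot: [1.739, 1.818, -0.686]
wrist_force: [0.4, 0.3, -3.3]
width: 0.27
finger_force: 30.0
```

Call:
carry_out:
  motion: "-0.71 0 -0.91 0 -0.024 0 0; -0.6 0.1 0.7 0 0 0 0; -1.1 0.2 1.2 0 0.002 0 0; -1.46 0.23 1.6 0 0.003 0 0; -1.46 0.23 1.58 0 0.003 0 0"

```text
time_s: 16.97
ee_pos: [0.5107, 0.2257, 0.1553]
eef_rot: [1.729, 1.809, -0.697]
wrist_force: [0.9, 0.0, -3.1]
width: 0.27
finger_force: 30.0
```

Call:
carry_out:
  motion: "-1.47 0.23 1.59 0 0.003 0 0; -1.48 0.22 1.57 0 0.002 0 0; -1.47 0.23 1.58 0 0.003 0 0; -1.49 0.23 1.57 0 0.003 0 0; -1.48 0.22 1.57 0 0.002 0 0"

```text
time_s: 17.38
ee_pos: [0.5265, 0.118, 0.1492]
eef_rot: [1.739, 1.818, -0.687]
wrist_force: [0.7, 0.1, -3.2]
width: 0.266
finger_force: 30.0
```

Run:
```python
from h import *
p,R=report()
w=[(*tcp(bas(.11,.145),YAW,21,LIP),0,2,.05),(*tcp(bas(.06,.135),YAW,18,LIP),0,1.2,.05)]
plan(p,R,w)
```

```text
lip tray 0.2801 0.0221 0.1527 [-87.4 -22.7  -0.1] F [ 0.7  0.1 -3.2] t 17.3833 j [ 0.29  0.63  1.49 -0.75  1.33  0.54]
-1.33 0.19 1.29 0 0.005 0 0; -1.34 0.2 1.28 -0.001 0.005 0 0; -1.35 0.19 1.28 0 0.005 0 0; -1.35 0.19 1.27 -0.001 0.005 0 0; -1.36 0.19 1.27 0 0.005 0 0
-1.37 0.19 1.25 -0.001 0.005 0 0; -0.75 0 0.67 0 0.01 0 0; -0.76 0 0.66 0 0.011 0 0; -0.77 0 0.66 0 0.01 0 0; -0.77 0 0.64 0 0.011 0 0
-0.78 0 0.64 0 0.01 0 0
```

Call:
carry_out:
  motion: "-1.33 0.19 1.29 0 0.005 0 0; -1.34 0.2 1.28 -0.001 0.005 0 0; -1.35 0.19 1.28 0 0.005 0 0; -1.35 0.19 1.27 -0.001 0.005 0 0; -1.36 0.19 1.27 0 0.005 0 0"

```text
time_s: 17.8
ee_pos: [0.54, 0.026, 0.1476]
eef_rot: [1.753, 1.835, -0.666]
wrist_force: [0.8, 0.1, -2.9]
width: 0.273
finger_force: 30.0
```

Call:
carry_out:
  motion: "-1.37 0.19 1.25 -0.001 0.005 0 0; -0.75 0 0.67 0 0.01 0 0; -0.76 0 0.66 0 0.011 0 0; -0.77 0 0.66 0 0.01 0 0; -0.77 0 0.64 0 0.011 0 0"

```text
time_s: 18.22
ee_pos: [0.545, -0.0316, 0.148]
eef_rot: [1.782, 1.866, -0.628]
wrist_force: [0.7, -0.7, -3.2]
width: 0.264
finger_force: 30.0
```

Run:
```python
from h import *
p,R=report()
t,d=vision.grab_frame("top"); W=cloud("top",d); h=cv2.cvtColor(t,cv2.COLOR_RGB2HSV)
o,S=scoop(p,R); v=S.inv().apply((W-o).reshape(-1,3)).reshape(W.shape); br=(h[...,0]<22)&(h[...,1]>90)&(abs(v[...,1])<.055)&(abs(v[...,0])<.065)&(v[...,2]<.06)
print("brown px on scoop",br.sum(), "x",np.percentile(v[br][:,0],[1,99]),"z",np.percentile(v[br][:,2],[1,99]))
st=(h[...,1]<50)&(abs(v[...,1])<.05)&(abs(v[...,0])<.05)&(v[...,2]<.03)&(v[...,2]>-.03); a=v[st]; print(st.sum(),np.polyfit(a[:,0],a[:,2],1))
w=[(*tcp(bas(.045,.092),YAW,-6,LIP),0,1.4,.07),(*tcp(bas(.04,.082),YAW,-30,LIP),0,1.4,.06),(*tcp(bas(.04,.08),YAW,-52,LIP),0,1.4,.06)]
plan(p,R,w)
```

```text
lip tray 0.4302 0.0344 0.1382 [-87.3 -18.6   0.1] F [ 0.7 -0.7 -3.2] t 18.2167 j [-0.01  0.54  1.61 -0.78  1.1   0.35]
brown px on scoop 2105 x [-0.05887215  0.06387594] z [-0.14017333  0.025688  ]
1013 [-0.12651558 -0.01083306]
-0.79 -0.01 0.09 0 0.061 0 0; -0.8 0 0.04 0 0.062 0 0; -0.79 -0.01 0 0.001 0.061 0 0; -0.8 0 -0.06 0 0.061 0 0; -0.79 -0.01 -0.1 0 0.062 0 0
-0.78 0 -0.15 0 0.061 0 0; -0.77 -0.01 -0.2 0 0.062 0.001 0; -0.92 0 -0.49 0 0.06 0 0; -0.89 0 -0.55 0 0.06 0 0; -0.86 0 -0.6 0 0.059 0 0
-0.82 0 -0.65 0 0.06 0 0; -0.78 0 -0.69 0 0.06 0 0; -0.73 0.01 -0.74 0 0.06 0 0; -0.69 0 -0.79 0.001 0.059 0 0; -0.81 0 -0.58 0 0.055 0 0
-0.78 0 -0.62 0 0.055 0 0; -0.74 0 -0.67 0 0.055 0 0; -0.7 0 -0.7 0 0.055 0 0; -0.67 0 -0.74 0 0.055 0 0; -0.62 0 -0.78 0 0.055 0 0
-0.58 0 -0.81 0 0.054 -0.001 0
```

```bash
cat >> h.py <<'E'
R_st=Ro.from_euler('y',-7,degrees=True)*R_st
E
python3 - <<'E'
from h import *
p,R=report()
w=[(*tcp(bas(.045,.092),YAW,-6,LIP),0,1.4,.07),(*tcp(bas(.04,.082),YAW,-30,LIP),0,1.4,.06),(*tcp(bas(.04,.08),YAW,-50,LIP),0,1.4,.06)]
plan(p,R,w)
E
```

```text
lip tray 0.4291 0.0343 0.1162 [-87.4 -11.6   0.1] F [ 0.5 -3.1 -2.4] t 18.2667 j [-0.01  0.54  1.61 -0.78  1.1   0.35]
-1.08 -0.01 0.11 0 0.062 0 0; -1.08 -0.01 0.05 0 0.061 0 0; -1.09 -0.01 -0.02 0.001 0.062 0 0; -1.08 0 -0.09 0 0.061 -0.001 0; -1.08 -0.01 -0.15 0 0.062 0 0
-0.97 0 -0.38 0 0.06 0 0; -0.95 0 -0.43 0 0.06 0 0; -0.93 0 -0.49 0 0.059 0 0; -0.89 0 -0.54 0 0.06 0 0; -0.86 0 -0.6 0 0.06 0 0
-0.82 0 -0.64 0 0.06 0 0; -0.78 0 -0.69 0 0.059 0 0; -0.92 0 -0.52 0 0.058 0 0; -0.88 0 -0.57 0 0.058 0 0; -0.85 0 -0.63 0 0.059 0 0
-0.82 0 -0.67 0 0.058 0 0; -0.77 0 -0.72 0 0.058 0 0; -0.73 0 -0.76 0 0.058 0 0
```

Call:
carry_out:
  motion: "-1.08 -0.01 0.11 0 0.062 0 0; -1.08 -0.01 0.05 0 0.061 0 0; -1.09 -0.01 -0.02 0.001 0.062 0 0; -1.08 0 -0.09 0 0.061 -0.001 0; -1.08 -0.01 -0.15 0 0.062 0 0"

```text
time_s: 18.68
ee_pos: [0.5469, -0.0765, 0.1782]
eef_rot: [1.968, 2.064, -0.367]
wrist_force: [-0.7, 0.3, -3.7]
width: 0.27
finger_force: 30.0
```

Call:
carry_out:
  motion: "-0.97 0 -0.38 0 0.06 0 0; -0.95 0 -0.43 0 0.06 0 0; -0.93 0 -0.49 0 0.059 0 0; -0.89 0 -0.54 0 0.06 0 0; -0.86 0 -0.6 0 0.06 0 0"

```text
time_s: 19.1
ee_pos: [0.5486, -0.1152, 0.2135]
eef_rot: [2.133, 2.236, -0.075]
wrist_force: [-0.2, 0.1, -4.1]
width: 0.268
finger_force: 30.0
```

```bash
cat >> h.py <<'E'
def inhand():
    t,d=vision.grab_frame("top"); W=cloud("top",d); h=cv2.cvtColor(t,cv2.COLOR_RGB2HSV); p,R=cur(); o,S=scoop(p,R)
    v=S.inv().apply((W-o).reshape(-1,3)).reshape(W.shape); z=(d>0)&(abs(v[...,1])<.05)&(abs(v[...,0])<.055)
    st=z&(h[...,1]<50)&(abs(v[...,2])<.03); a=v[st]
    if len(a)>50: print("plane",len(a),np.polyfit(a[:,0],a[:,2],1))
    br=z&(h[...,0]<22)&(h[...,1]>90)&(v[...,2]>.012)&(v[...,2]<.05); print("brown on scoop",br.sum(),v[br].mean(0) if br.any() else "")
    q=W-B; r=np.hypot(q[...,0],q[...,1]); bb=(r<.085)&(W[...,2]>.022)&(W[...,2]<.07); print("px in basket above .022",bb.sum())
    return t
E
python3 - <<'E'
from h import *
report(); inhand()
E
```

```text
lip tray 0.4602 0.0342 0.083 [-87.3  23.3   0. ] F [-0.2  0.1 -4.1] t 19.1 j [-0.39  0.42  1.46 -0.07  1.23 -0.42]
plane 249 [0.02681272 0.00254815]
brown on scoop 1009 [ 0.01021248 -0.0051745   0.024256  ]
px in basket above .022 662
```

Call:
carry_out:
  motion: "-0.82 0 -0.64 0 0.06 0 0; -0.78 0 -0.69 0 0.059 0 0; -0.92 0 -0.52 0 0.058 0 0; -0.88 0 -0.57 0 0.058 0 0"

```text
time_s: 19.48
ee_pos: [0.5502, -0.1491, 0.2367]
eef_rot: [-2.083, -2.184, -0.17]
wrist_force: [0.2, 1.0, -2.6]
width: 0.272
finger_force: 30.0
```

Call:
carry_out:
  motion: "-0.85 0 -0.63 0 0.059 0 0; -0.82 0 -0.67 0 0.058 0 0; -0.77 0 -0.72 0 0.058 0 0; -0.73 0 -0.76 0 0.058 0 0; 0 0 0 0 0 0 0"

```text
time_s: 19.9
ee_pos: [0.5519, -0.1889, 0.255]
eef_rot: [-1.957, -2.043, -0.39]
wrist_force: [-0.0, -0.8, -1.9]
width: 0.271
finger_force: 30.0
```

Call:
carry_out:
  motion: "0 0 0 0 0 0 0; 0 0 0 0 0 0 0; 0 0 0 0 0 0 0; 0 0 0 0 0 0 0; 0 0 0 0 0 0 0"

```text
time_s: 20.32
ee_pos: [0.5521, -0.1861, 0.2558]
eef_rot: [-1.953, -2.048, -0.39]
wrist_force: [-0.7, -0.8, -2.3]
width: 0.269
finger_force: 30.0
```

Run:
```python
from h import *
p,R=report(); t=inhand(); q,d=vision.grab_frame("side")
A=cv2.resize(q[180:300,200:400],(720,300),interpolation=cv2.INTER_CUBIC);T=cv2.resize(t[120:270,260:440],(720,300),interpolation=cv2.INTER_CUBIC)
cv2.imwrite("pics/c6.png",np.vstack([A,T])[:,:,::-1])
```

```text
lip tray 0.4589 0.0343 0.0804 [-87.3  49.9   0. ] F [-0.7 -0.8 -2.3] t 20.3167 j [-0.65  0.54  1.21  0.3   1.65 -0.71]
brown on scoop 0 
px in basket above .022 0
```

View pics/c6.png

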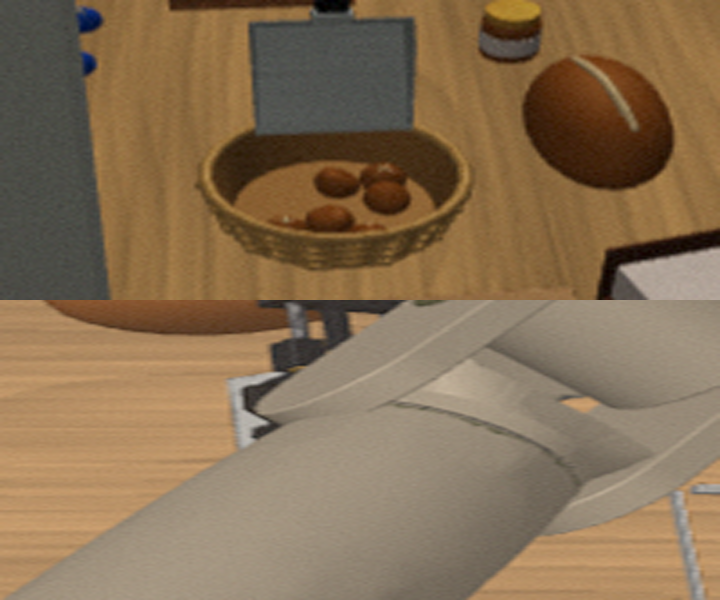

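Side crop: the scoop is empty. Four rolls in the basket are clear at (337,182), (383,178), (387,196) and (330,217), with edges of more behind the front rim at (285,222) and (370,229). The basket is upright. Now taking the scoop back to the tray.

Run:
```python
from h import *
p,R=cur()
w=[(*tcp(bas(.06,.13),YAW,-45,LIP),0,2.5,.1),(*tcp(bas(.16,.14),YAW,0,LIP),0,3,.1),(*tcp(tray(.088,.0,.10),YAW,0,LIP),0,3,.1)]
plan(p,R,w)
```

```text
1.56 -0.01 -0.94 0 -0.028 0.001 0; 1.54 -0.02 -0.98 0 -0.029 0 0; 1.5 -0.01 -1.03 0 -0.028 0.001 0; 2.02 0 1.85 0 -0.098 0 0; 2.18 0 1.64 0 -0.098 0 0
2.34 0 1.42 0 -0.099 0 0; 2.46 0 1.18 0 -0.098 0 0; 2.57 0 0.93 0 -0.098 0 0; 2.65 0 0.68 -0.001 -0.098 0 0; 2.7 0 0.42 0 -0.098 0 0
2.73 0 0.14 0 -0.098 0 0; 2.71 -0.38 -0.89 0 0 0 0; 2.7 -0.37 -0.9 0 0 0 0; 2.71 -0.38 -0.89 0 0 0 0; 2.71 -0.37 -0.89 0 0 0 0
2.71 -0.38 -0.9 0 0 0 0; 2.7 -0.37 -0.89 0 0 0 0; 2.71 -0.38 -0.89 0 0 0 0; 2.71 -0.37 -0.9 0 0 0 0; 2.71 -0.38 -0.89 0 0 0 0
```

Call:
carry_out:
  motion: "1.56 -0.01 -0.94 0 -0.028 0.001 0; 1.54 -0.02 -0.98 0 -0.029 0 0; 1.5 -0.01 -1.03 0 -0.028 0.001 0; 2.02 0 1.85 0 -0.098 0 0; 2.18 0 1.64 0 -0.098 0 0"

```text
time_s: 20.83
ee_pos: [0.5483, -0.1053, 0.2777]
eef_rot: [-2.119, -2.212, -0.118]
wrist_force: [0.1, 0.3, -1.9]
width: 0.27
finger_force: 30.0
```

Call:
carry_out:
  motion: "2.34 0 1.42 0 -0.099 0 0; 2.46 0 1.18 0 -0.098 0 0; 2.57 0 0.93 0 -0.098 0 0; 2.65 0 0.68 -0.001 -0.098 0 0; 2.7 0 0.42 0 -0.098 0 0"

```text
time_s: 21.25
ee_pos: [0.5423, 0.0206, 0.22]
eef_rot: [1.962, 2.053, -0.375]
wrist_force: [0.1, -0.1, -2.3]
width: 0.268
finger_force: 30.0
```

Call:
carry_out:
  motion: "2.73 0 0.14 0 -0.098 0 0; 2.71 -0.38 -0.89 0 0 0 0; 2.7 -0.37 -0.9 0 0 0 0; 2.71 -0.38 -0.89 0 0 0 0; 2.71 -0.37 -0.89 0 0 0 0"

```text
time_s: 21.67
ee_pos: [0.5207, 0.1575, 0.1903]
eef_rot: [1.908, 1.996, -0.461]
wrist_force: [0.5, -1.0, -1.6]
width: 0.266
finger_force: 30.0
```

Call:
carry_out:
  motion: "2.71 -0.38 -0.9 0 0 0 0; 2.7 -0.37 -0.89 0 0 0 0; 2.71 -0.38 -0.89 0 0 0 0; 2.71 -0.37 -0.9 0 0 0 0; 2.71 -0.38 -0.89 0 0 0 0"

```text
time_s: 22.08
ee_pos: [0.4956, 0.2973, 0.1682]
eef_rot: [1.909, 1.996, -0.461]
wrist_force: [0.7, 0.1, -1.7]
width: 0.27
finger_force: 30.0
```

Run:
```python
from h import *
p,R=report(); t=inhand(); np.save("t7.npy",t)
d=vision.grab_frame("top")[1]; W=cloud("top",d); q=W-B; r=np.hypot(q[...,0],q[...,1])
bb=(r<.09)&(W[...,2]>.022)&(W[...,2]<.05); h=cv2.cvtColor(t,cv2.COLOR_RGB2HSV); bb[:]=bb&(r<.083)
k,l,s,c=cv2.connectedComponentsWithStats(bb.astype(np.uint8)); print([(s[i,4],c[i].round().tolist(),W[l==i].mean(0).round(3).tolist()) for i in range(1,k) if s[i,4]>15])
a=W[(W[...,2]>.054)&(W[...,2]<.07)&(r<.13)]; print("basket",cv2.minEnclosingCircle((a[:,:2]*1000).astype(np.float32)))
```

```text
lip tray 0.0865 -0.0003 0.0997 [-87.4   0.1   0. ] F [ 0.7  0.1 -1.7] t 22.0833 j [ 0.5   0.65  1.28 -0.43  1.44  0.56]
plane 2456 [-0.04581959  0.00593791]
brown on scoop 0 
px in basket above .022 1887
[(np.int32(1091), [377.0, 194.0], [0.566, -0.319, 0.033]), (np.int32(353), [355.0, 187.0], [0.584, -0.27, 0.032]), (np.int32(183), [356.0, 207.0], [0.536, -0.27, 0.034]), (np.int32(21), [342.0, 225.0], [0.495, -0.237, 0.032])]
basket ((556.1095581054688, -287.6470947265625), 101.36957550048828)
```

```bash
cat >> h.py <<'E'
R_st=Ro.from_euler('y',-2.6,degrees=True)*R_st
E
python3 - <<'E'
from h import *
p,R=cur(); 
w=[(*tcp(tray(.03,.0,.05),YAW,0),0,2,.07),(*tcp(tray(.03,.0,.014),YAW,0),0,1.4,.07)]
p,R=plan(p,R,w); print(".."); plan(p,R,[(*tcp(tray(.03,.0,.008),YAW,0),0,.2,.07)])
E
```

```text
0.65 0.03 1.51 0 -0.016 0.001 0; 0.67 0.04 1.49 0.001 -0.016 0.001 0; 0.7 0.03 1.48 0 -0.016 0.001 0; 0.6 0 1.04 0 0 0 0; 0.6 0 1.04 0 0 0 0
0.6 0 1.05 0 0 0 0
..
0.1 0 0.17 0 0 0 0; 0.1 0 0.17 0 0 0 0; 0.09 0 0.18 0 0 0 0
```

Call:
carry_out:
  motion: "0.65 0.03 1.51 0 -0.016 0.001 0; 0.67 0.04 1.49 0.001 -0.016 0.001 0; 0.7 0.03 1.48 0 -0.016 0.001 0; 0.6 0 1.04 0 0 0 0; 0.6 0 1.04 0 0 0 0"

```text
time_s: 22.6
ee_pos: [0.4971, 0.2916, 0.0931]
eef_rot: [1.883, 1.962, -0.506]
wrist_force: [-0.9, 0.1, -2.4]
width: 0.267
finger_force: 30.0
```

Call:
carry_out:
  motion: "0.6 0 1.05 0 0 0 0; 0 0 0 0 0 0 0"

```text
time_s: 22.77
ee_pos: [0.4966, 0.2916, 0.0804]
eef_rot: [1.883, 1.963, -0.508]
wrist_force: [0.5, 0.1, -2.6]
width: 0.265
finger_force: 30.0
```

Call:
carry_out:
  motion: "0.1 0 0.17 0 0 0 0; 0 0 0 0 0 0 0"

```text
time_s: 22.93
ee_pos: [0.4976, 0.2924, 0.0815]
eef_rot: [1.883, 1.962, -0.502]
wrist_force: [-0.3, 0.3, -2.3]
width: 0.266
finger_force: 30.0
```

Call:
carry_out:
  motion: "0.1 0 0.17 0 0 0 0; 0 0 0 0 0 0 0"

```text
time_s: 23.1
ee_pos: [0.4975, 0.2925, 0.0796]
eef_rot: [1.883, 1.962, -0.502]
wrist_force: [-0.4, 0.4, -1.5]
width: 0.269
finger_force: 30.0
```

Run:
```python
from h import *
p,R=report(); inhand()
```

```text
lip tray 0.0916 0.0009 0.0116 [-87.6  -0.1   0.1] F [-0.4  0.4 -1.5] t 23.1 j [ 0.51  0.77  1.33 -0.48  1.32  0.66]
plane 2096 [0.00390253 0.00901081]
brown on scoop 0 
px in basket above .022 1901
```

Nearly touching the floor, and level. I'll lower it the last bit until contact.

Call:
carry_out:
  motion: "0.1 0 0.17 0 0 0 0; 0 0 0 0 0 0 0"

```text
time_s: 23.32
ee_pos: [0.4973, 0.2924, 0.0772]
eef_rot: [1.883, 1.963, -0.503]
wrist_force: [-0.6, 0.2, -1.9]
width: 0.266
finger_force: 30.0
```

Call:
carry_out:
  motion: "0.1 0 0.17 0 0 0 0; 0 0 0 0 0 0 0"

```text
time_s: 23.48
ee_pos: [0.4973, 0.2924, 0.075]
eef_rot: [1.883, 1.963, -0.503]
wrist_force: [-0.8, 0.3, -3.2]
width: 0.271
finger_force: 30.0
```

Call:
carry_out:
  motion: "0 0 0 0 0 0 3; 0 0 0 0 0 0 4; 0 0 0 0 0 0 5; 0 0 0 0 0 0 6; 0 0 0 0 0 0 7"

```text
time_s: 23.9
ee_pos: [0.4974, 0.2924, 0.0755]
eef_rot: [1.883, 1.962, -0.503]
wrist_force: [0.1, -0.2, -0.0]
width: 0.62
finger_force: 0.0
```

Call:
carry_out:
  motion: "0 0 0 0 0 0 7; 0 0 -1 0 0 0 7; 0 0 -2 0 0 0 7; 0 0 -3 0 0 0 7; 0 0 -3 0 0 0 7"

```text
time_s: 24.32
ee_pos: [0.4951, 0.3379, 0.1548]
eef_rot: [1.883, 1.963, -0.504]
wrist_force: [-0.4, 0.8, 0.0]
width: 0.793
finger_force: 0.0
```

Call:
carry_out:
  motion: "0 0 -3.5 0 0 0 7; 0 0 -3.5 0 0 0 7; 0 0 -3 0 0 0 7; 0 0 0 0 0 0 7"

```text
time_s: 24.65
ee_pos: [0.4934, 0.3903, 0.2461]
eef_rot: [1.883, 1.963, -0.489]
wrist_force: [0.1, -0.0, 0.8]
width: 0.794
finger_force: 0.0
```

Run:
```python
from h import *
s=status.observe(); print(s["ee_pos"],s["width"],s["wrist_force"],s["time_s"])
t,d=vision.grab_frame("top"); q,_=vision.grab_frame("side"); W=cloud("top",d)
h=cv2.cvtColor(t,cv2.COLOR_RGB2HSV); w=W-C; x=w@TX; y=w@TY
st=(h[...,1]<50)&(abs(x-.03)<.045)&(abs(y)<.045)&(W[...,2]<.03); a=np.c_[x[st],y[st],np.ones(st.sum())]; print("floor plane",np.linalg.lstsq(a,W[st][:,2],rcond=None)[0],st.sum())
A=cv2.resize(q[100:300,190:400],(400,381));T=cv2.resize(t[150:260,310:420],(381,381),interpolation=cv2.INTER_CUBIC)
cv2.imwrite("pics/c8.png",np.hstack([A,T])[:,:,::-1])
```

```text
[0.49340244 0.39031402 0.24612821] 0.7944135716420555 [ 0.09839513 -0.02978568  0.75371336] 24.65
floor plane [0.00010737 0.00101738 0.01163885] 1489
```

View pics/c8.png

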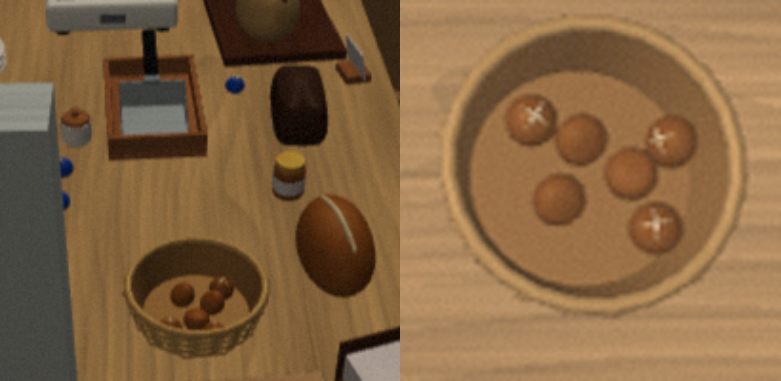

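Right panel: all six rolls are in the basket, at (531,119), (581,139), (672,139), (631,173), (559,198) and (656,228). Left panel: the scoop lies flat and released on the tray floor at (153,105), and the plane fit shows no tilt. Handing in.

```bash
python3 -c "
from bench import order; print(order.sign_off())"
```

```text
the job is handed in; nothing more can be done
None
```

All six rolls were scooped and tipped into the basket without spilling. The basket has not moved, and the scoop lies flat on the tray floor, let go. I handed the job in after about 25 s of robot time; the hand-in returned no verdict.

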